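Pack the clay-workshop crate, heavy things lowest

TASK

Pack the crate, heavy things lowest: first take out the wooden float that was left on its floor. Of the three look-alike tins, find by lifting the one that is loaded and lay it flat on the crate's floor together with every slate stone that is out, set down and not dropped; then lay all the light wooden floats, that one too, flat on top of them inside the crate, ridge up. Leave the two empty tins standing on their board, and leave the teapot, spray bottle and tool pot alone.

Things in the scene. Friction and masses are not known exactly. Their poses are not given: they have to be found in the camera images.
- crate: open plywood crate standing on the bench, fixed, outside 256 (own x) x 216 (own y) x 70 mm high, walls and floor 8 mm thick, so inside 240 x 200 mm; origin: centre of underside
- tin_board: bare wooden ware board lying on the bench, 370 (own x) x 210 (own y) x 6 mm thick, fixed; origin: centre of underside. Carries the three tins, each with its length about along the board's y, in a row along the board's x; on the left or the right of the crate
- tool_board: bare wooden ware board lying on the bench, 370 (own x) x 210 (own y) x 6 mm thick, fixed; origin: centre of underside. Carries the stones and floats in a row along the board's x, each with its length about along the board's y, in any order, 70 mm apart; the last 80 mm of the board at its own +x end start free; on the other side of the crate
- stone1: dark grey slate sharpening stone, 40 (own x) x 160 (own y) x 42 mm high, about 0.7 kg; origin: centre of underside. May be absent; one or two are out, on the tool board. 
- stone2: dark grey slate sharpening stone, 40 (own x) x 160 (own y) x 42 mm high, about 0.7 kg; origin: centre of underside. May be absent; one or two are out, on the tool board. 
- float1: dark wooden smoothing float, about 0.12 kg: flat plate 44 (own x) x 190 (own y) x 10 mm, with a grip ridge 18 (x) x 90 (y) mm centred on its upper face, rising from 10 to 36 mm above the underside; origin: centre of underside, z up out of the ridge. Starts on the tool board among the stones; float1 or float2 may be absent
- float2: dark wooden smoothing float, about 0.12 kg: flat plate 44 (own x) x 190 (own y) x 10 mm, with a grip ridge 18 (x) x 90 (y) mm centred on its upper face, rising from 10 to 36 mm above the underside; origin: centre of underside, z up out of the ridge. Starts on the tool board among the stones; float1 or float2 may be absent
- float3: dark wooden smoothing float, about 0.12 kg: flat plate 44 (own x) x 190 (own y) x 10 mm, with a grip ridge 18 (x) x 90 (y) mm centred on its upper face, rising from 10 to 36 mm above the underside; origin: centre of underside, z up out of the ridge. Starts on the crate's floor, its length about along the crate's x
- teapot: brown clay teapot, 100 mm across, 90 mm high; loose bystander beyond the crate, to be left alone; origin: centre of underside
- spray_bottle: amber spray bottle, 60 mm across, 170 mm high; loose bystander beyond the crate, to be left alone; origin: centre of underside
- tool_pot: clay pot of tool sticks, 84 mm across, 180 mm high; loose bystander beyond the crate, to be left alone; origin: centre of underside
- tin_a: closed flat metal tin with a lid seam, 56 (own x) x 150 (own y) x 42 mm high, plain bare metal; origin: centre of underside, z up as it stands. Three look-alikes stand on the tin board, in any order. One of the three is loaded, 0.75 to 0.93 kg in all, the other two are empty, about 0.14 kg each (contents can shift a little inside); only lifting tells which
- tin_b: closed flat metal tin with a lid seam, 56 (own x) x 150 (own y) x 42 mm high, plain bare metal; origin: centre of underside, z up as it stands. Three look-alikes stand on the tin board, in any order. One of the three is loaded, 0.75 to 0.93 kg in all, the other two are empty, about 0.14 kg each (contents can shift a little inside); only lifting tells which
- tin_c: closed flat metal tin with a lid seam, 56 (own x) x 150 (own y) x 42 mm high, plain bare metal; origin: centre of underside, z up as it stands. Three look-alikes stand on the tin board, in any order. One of the three is loaded, 0.75 to 0.93 kg in all, the other two are empty, about 0.14 kg each (contents can shift a little inside); only lifting tells which
Things that resemble listed ones, but are neither listed nor needed, are in the scene too. Leave any orange or pink look-alike of the float3 alone.

How it is judged:
On the way, in this order (a step that is already met when the one before it is completed fails the run):
1. the float left in the crate is out of it ((horizontal distance between float3 and crate above 0.15 m or z of float3 in the frame of crate above 0.075 m)), for 0.2 s.
2. the loaded tin and every stone that is out lie flat on the crate's floor (((x of tin_a in the frame of crate between -0.12 and 0.12 m and y of tin_a in the frame of crate between -0.1 and 0.1 m and z of tin_a in the frame of crate below 0.016 m and angle between tin_a's own z axis and vertical below 0.12 rad and linear speed of tin_a below 0.03 m/s and contact force between tin_a and crate above 5.8 N) or (x of tin_b in the frame of crate between -0.12 and 0.12 m and y of tin_b in the frame of crate between -0.1 and 0.1 m and z of tin_b in the frame of crate below 0.016 m and angle between tin_b's own z axis and vertical below 0.12 rad and linear speed of tin_b below 0.03 m/s and contact force between tin_b and crate above 5.8 N) or (x of tin_c in the frame of crate between -0.12 and 0.12 m and y of tin_c in the frame of crate between -0.1 and 0.1 m and z of tin_c in the frame of crate below 0.016 m and angle between tin_c's own z axis and vertical below 0.12 rad and linear speed of tin_c below 0.03 m/s and contact force between tin_c and crate above 5.8 N)) and x of stone1 in the frame of crate between -0.12 and 0.12 m and y of stone1 in the frame of crate between -0.1 and 0.1 m and z of each of stone1, stone2 in the frame of crate below 0.016 m and angle between each of stone1, stone2's own z axis and vertical below 0.12 rad and linear speed of each of stone1, stone2 below 0.03 m/s and x of stone2 in the frame of crate between -0.12 and 0.12 m and y of stone2 in the frame of crate between -0.1 and 0.1 m), for 0.2 s.
At the end, for the whole second after the job is handed in: Loaded tin and all stones flat on the crate floor (tilt under 0.12 rad, underside under 16 mm above the crate's); all floats ridge up, flat, in the crate on top of them, underside 44 to 62 mm above the crate's; both empty tins upright on the tin board; all at rest (all of step 2 and x of float1 in the frame of crate between -0.12 and 0.12 m and y of float1 in the frame of crate between -0.1 and 0.1 m and z of float1 in the frame of crate between 0.044 and 0.062 m and angle between each of float1, float2, float3's own z axis and vertical below 0.12 rad and linear speed of each of float1, float2, float3 below 0.03 m/s and x of float2 in the frame of crate between -0.12 and 0.12 m and y of float2 in the frame of crate between -0.1 and 0.1 m and z of float2 in the frame of crate between 0.044 and 0.062 m and x of float3 in the frame of crate between -0.12 and 0.12 m and y of float3 in the frame of crate between -0.1 and 0.1 m and z of float3 in the frame of crate between 0.044 and 0.062 m and ((x of tin_a in the frame of crate between -0.12 and 0.12 m and y of tin_a in the frame of crate between -0.1 and 0.1 m and z of tin_a in the frame of crate below 0.016 m and angle between tin_a's own z axis and vertical below 0.12 rad and linear speed of tin_a below 0.03 m/s and contact force between tin_a and crate above 5.8 N) or (x of tin_a in the frame of tin_board between -0.185 and 0.185 m and y of tin_a in the frame of tin_board between -0.105 and 0.105 m and z of tin_a in the frame of tin_board below 0.014 m and angle between tin_a's own z axis and vertical below 0.12 rad and contact force between tin_a and tin_board below 3.5 N)) and ((x of tin_b in the frame of crate between -0.12 and 0.12 m and y of tin_b in the frame of crate between -0.1 and 0.1 m and z of tin_b in the frame of crate below 0.016 m and angle between tin_b's own z axis and vertical below 0.12 rad and linear speed of tin_b below 0.03 m/s and contact force between tin_b and crate above 5.8 N) or (x of tin_b in the frame of tin_board between -0.185 and 0.185 m and y of tin_b in the frame of tin_board between -0.105 and 0.105 m and z of tin_b in the frame of tin_board below 0.014 m and angle between tin_b's own z axis and vertical below 0.12 rad and contact force between tin_b and tin_board below 3.5 N)) and ((x of tin_c in the frame of crate between -0.12 and 0.12 m and y of tin_c in the frame of crate between -0.1 and 0.1 m and z of tin_c in the frame of crate below 0.016 m and angle between tin_c's own z axis and vertical below 0.12 rad and linear speed of tin_c below 0.03 m/s and contact force between tin_c and crate above 5.8 N) or (x of tin_c in the frame of tin_board between -0.185 and 0.185 m and y of tin_c in the frame of tin_board between -0.105 and 0.105 m and z of tin_c in the frame of tin_board below 0.014 m and angle between tin_c's own z axis and vertical below 0.12 rad and contact force between tin_c and tin_board below 3.5 N))); the robot touches nothing.
It fails at once if teapot, spray bottle or tool pot pushed more than 40 mm (distance of any of teapot, spray_bottle, tool_pot from where it was at the start of the episode above 0.04 m).
It fails at once if a stone or a tin dropped into the crate (faster than 1.0 m/s below its rim) ((linear speed of tin_a above 1 m/s and z of tin_a in the frame of crate below 0.06 m and x of tin_a in the frame of crate between -0.12 and 0.12 m and y of tin_a in the frame of crate between -0.1 and 0.1 m) or (linear speed of tin_b above 1 m/s and z of tin_b in the frame of crate below 0.06 m and x of tin_b in the frame of crate between -0.12 and 0.12 m and y of tin_b in the frame of crate between -0.1 and 0.1 m) or (linear speed of tin_c above 1 m/s and z of tin_c in the frame of crate below 0.06 m and x of tin_c in the frame of crate between -0.12 and 0.12 m and y of tin_c in the frame of crate between -0.1 and 0.1 m) or (linear speed of stone1 above 1 m/s and z of stone1 in the frame of crate below 0.06 m and x of stone1 in the frame of crate between -0.12 and 0.12 m and y of stone1 in the frame of crate between -0.1 and 0.1 m) or (linear speed of stone2 above 1 m/s and z of stone2 in the frame of crate below 0.06 m and x of stone2 in the frame of crate between -0.12 and 0.12 m and y of stone2 in the frame of crate between -0.1 and 0.1 m)).
Of stone1, stone2 only 1 to 2 are there at a start; the rules pass over those that are not, and their reading is None.
Of float1, float2 only 1 to 2 are there at a start; the rules pass over those that are not, and their reading is None.
At some moment in a run one of float1, float2, float3 may be knocked a few centimetres aside while the robot is not near it.
It also fails if it takes over 210 s, if anything falls off the work surface, if the arm or the gripper's body presses on something with over 40 N, if the wrist force passes 120 N, or if a joint passes its speed limit or range.

ROBOT

A 7-joint arm with a two-finger parallel gripper is mounted at the origin on the work surface. World frame = base frame: x ahead of the robot, y to its left, z up, the work surface at z = 0. Lengths are in m, angles in rad, forces in N, time in s.
With the tool pointing down it reaches from about 0.425 to 1.025 m from the base axis. Payload 9.4 kg.
Tool frame: the origin (TCP) lies between the finger pads; the fingertips stand 25 mm ahead of it and the grasp point (between the pads) lies 6 mm ahead of it (ctrl.finger_overhang is the x of the fingertips in the tool frame, in m); x points along the fingers, y is the direction in which the jaws open and shut, and the axes are right-handed (so a half turn about x gives the same grasp; the last joint's range is limited). The gripper opens to 85 mm and grips with 20 to 120 N. Pads are 22 mm wide; open, the fingers measure 114 mm over their backs; the gripper's body (76 mm by 85 mm) begins 54 mm behind the grasp point. The pads swing forward as they close: fully open they stand 13 mm farther back than shut.
Start: joints at [1.069, 0.599, -0.003, 1.599, 0.002, 0.943, -0.08], TCP at [0.299, -0.661, 0.256] pointing down, gripper open.
Joint ranges: [-2.57, 2.57], [-0.35, 1.97], [-1.29, 1.29], [0.11, 2.56], [-1.05, 4.19], [0.11, 1.86], [-2.63, 2.63]. Speed limits (rad/s): [2.22, 2.22, 3.01, 3.01, 3.14, 3.14, 3.14].

INTERFACE

Orientations are given as a unit quaternion [x, y, z, w].
In Python, from plant import ctrl gives the robot as it stands.
- The arm moves only by the tool jog_arm, never from a script. Its argument "series" is a list of rows, each a list of 2 entries, a list of its own where there are three numbers: the shift along the tool's x, y, z in cm, then the turn about the tool's x in degrees. In form: [[[tx, ty, tz], twist], ...]. A call has 1 to 5 rows; each row shifts and turns the commanded pose from where the row before left it, along the tool's axes as they then stand; what a row does not reach is not made up. A row lasts 1/10 s, in which the tool goes at most 50 mm and 8.59 degrees, less where a joint would pass 70% of its speed; a pose out of reach is approached as far as the arm can. A call with a gripper value outside its range is refused whole. "gripper" is the opening, from 0 (shut) to 1 (fully open), set as the call begins (left out, the last holds). The fingers move at their own pace and stop on an object; the grip force is fixed at half the most. Time passes only in rows, so rows that do not move let the fingers close. It gives the time, the measured TCP pose, the force and the opening at its end, in the units of the state.
- ctrl.get_obs(): the state, without advancing time (a new reading comes with each control period).
- ctrl.read_camera(name): name is "scene" or "top" or "wrist"; returns (picture, depth): 384x512x3 uint8, blue, green, red; 384x512 float32, m along the optical axis (not along the pixel's ray), 0 where there is no reading.
- ctrl.camera_model(name): a dict with "fx", "fy", "cx", "cy" (pixels), "dist" ([k1, k2, p1, p2, k3] as OpenCV has them; the pictures are not rectified), "eye" and "orientation" of the camera in the world; the wrist camera has in their place "hand_eye" (4x4, takes a point from camera to tool coordinates, whose origin is the TCP and whose axes are the tool frame's). Camera axes: x right, y up, looking along -z (the intrinsics and any distortion apply to the point x, -y, -z); pixel columns grow to the right and rows downward; lengths in m; the calibration is good to about 2 mm. A picture is of the moment at which its call begins: read the wrist's pose just before it. camera_model takes no time and is no camera call.
- ctrl.close_job(): hands the job in, once; it reports no verdict.
The state is a dict: "time_s": time; "joint_positions": joint angles; "dq": joint speeds; "joint_torque": joint torques, N m; "tool_pos": TCP position; "ee_rot": TCP orientation; "wrist_force": force on the tool from outside, world axes, zero at the start; "moment": the same for the moment, N m; "finger_gap": finger opening in m.
Only numpy, scipy, OpenCV 4.12 (cv2) and the standard library are available. Lean on these libraries where they do the work, as an engineer would, in place of code of your own. Each camera call takes 0.05 s, during which the arm holds its last target. There are 200 camera calls.

## Working session

There is one attempt and no reset: what is moved stays moved. The work goes in short steps, Python scripts to look and compute and a tool call to move; the robot and the scene stay as the last step left them, time stands still between calls to the robot, and variables do not carry over. Pictures are saved under pics/ and viewed, on a budget of 14 in all, crops included, one or two more only if the job needs it, and the job is handed in when it is done.

Besides the shell and the picture viewer there is one more tool, called after "Emit:" as name(argument=value, ...) on one line, values as JSON. jog_arm: Moves the arm, as the interface text tells. Its arguments: {"type":"object","properties":{"series":{"type":"array","items":{"type":"array"}},"gripper":{"type":"number"}},"required":["series"]}

```bash
ls; mkdir -p pics; cat > h.py <<'E'
import numpy as np, cv2
from plant import ctrl
from scipy.spatial.transform import Rotation as R
def cam(name):
    o=ctrl.get_obs(); m=ctrl.camera_model(name); im,d=ctrl.read_camera(name)
    if name=="wrist":
        T=np.array(m["hand_eye"]); P=np.eye(4); P[:3,:3]=R.from_quat(o["ee_rot"]).as_matrix(); P[:3,3]=o["tool_pos"]; T=P@T
    else:
        T=np.eye(4); q=m["orientation"]; T[:3,:3]=R.from_quat(q).as_matrix() if np.size(q)==4 else np.array(q); T[:3,3]=m["eye"]
    return im,d,m,T
def rays(m,T,uv):
    K=np.array([[m["fx"],0,m["cx"]],[0,m["fy"],m["cy"]],[0,0,1.]])
    p=cv2.undistortPoints(np.array(uv,float).reshape(-1,1,2),K,np.array(m["dist"],float)).reshape(-1,2)
    return np.c_[p[:,0],-p[:,1],-np.ones(len(p))]@T[:3,:3].T
def onz(m,T,uv,z):
    r=rays(m,T,uv); return T[:3,3]+r*((z-T[2,3])/r[:,2])[:,None]
def cloud(d,m,T):
    h,w=d.shape; u,v=np.meshgrid(np.arange(w),np.arange(h)); uv=np.c_[u.ravel(),v.ravel()]
    return (T[:3,3]+rays(m,T,uv)*d.reshape(-1,1)).reshape(h,w,3)
E
python3 - <<'E'
from h import *
for n in("scene","top"):
    im,d,m,T=cam(n); cv2.imwrite(f"pics/{n}0.png",im); np.savez(f"{n}0.npz",im=im,d=d,T=T); print(n,m)
print(ctrl.get_obs(),ctrl.finger_overhang)
E
```

```text
pics
scene {'fx': 351.9123239146935, 'fy': 351.9123239146935, 'cx': 260.22168299043096, 'cy': 185.19529938025073, 'dist': array([-0.1077479,  0.       ,  0.       ,  0.       ,  0.       ]), 'eye': array([ 1.12286943, -0.06304007,  0.6672583 ]), 'orientation': array([0.29179645, 0.26986105, 0.62434257, 0.67247766])}
top {'fx': 415.50428789612783, 'fy': 415.50428789612783, 'cx': 251.3314750156415, 'cy': 183.37829701905895, 'dist': array([-0.00959387,  0.        ,  0.        ,  0.        ,  0.        ]), 'eye': array([0.41589243, 0.00789023, 1.08559921]), 'orientation': array([-0.02209904,  0.01690766,  0.71450133, -0.69908055])}
{'time_s': 0.1, 'joint_positions': array([ 1.06932917,  0.60007686, -0.00255967,  1.60004305,  0.00176779,
        0.94290498, -0.07978791]), 'dq': array([-0.00046379,  0.00027238,  0.00196753, -0.00309691, -0.00138208,
       -0.00140106, -0.00181757]), 'joint_torque': array([ 6.83012346e-03, -7.77989316e+01,  1.57039829e+00, -2.58625299e+01,
        1.26545495e-02,  5.44492228e-03,  6.67109674e-06]), 'tool_pos': array([ 0.29862755, -0.66021761,  0.25548256]), 'ee_rot': array([-0.69107385, -0.14955966,  0.69135406, -0.14858807]), 'wrist_force': array([-0.16735745, -0.90626935,  0.00855178]), 'moment': array([-0.00925665, -0.01233997, -0.00788748]), 'finger_gap': 0.08533943569695049} 0.025
```

View pics/top0.png

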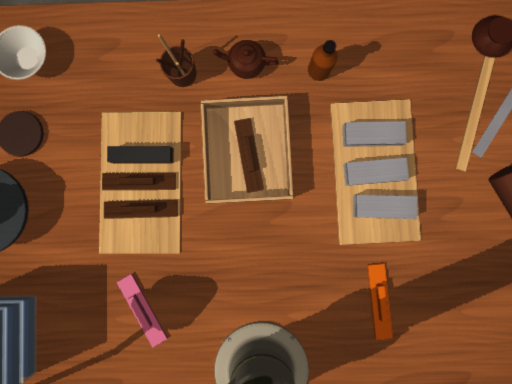

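View pics/scene0.png

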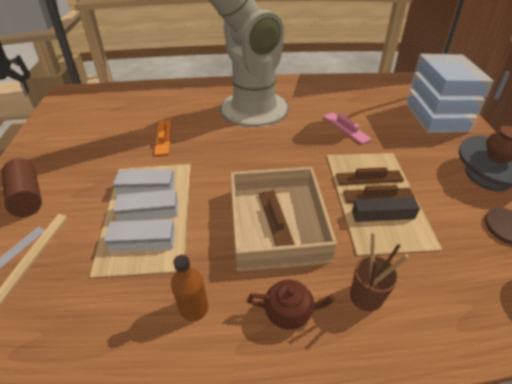

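Top view: tool board on the left (102–181, 112–253) with one stone at (140,155) and two floats at (140,181) and (140,209). The crate is at (247,150) with float3 at (249,155). The tin board is on the right, with tins at (375,133), (377,171) and (386,207). Things that could be taken for a float are the pink one at (141,310) and the orange one at (380,301), both to be left alone. The sticks at (475,110) and (495,125) are also not needed. Dark brown floats: 249,155 / 140,181 / 140,209.

```bash
cat > meas.py <<'E'
from h import *
def measure(save=None):
    im,d,m,T=cam("top")
    if save: cv2.imwrite(save,im)
    P=cloud(d,m,T)
    return im,d,P
def rect(P,mask,minpx=60):
    out=[]
    n,l,st,_=cv2.connectedComponentsWithStats(mask.astype(np.uint8),connectivity=4)
    for i in range(1,n):
        if st[i,4]<minpx: continue
        p=P[l==i]; p=p[np.isfinite(p).all(1)]
        (cx,cy),(w,h),a=cv2.minAreaRect((p[:,:2]*1000).astype(np.float32))
        if w>h: w,h,a=h,w,a-90   # a: direction of short side
        a=(a+90)%180-90
        out.append((np.round([cx,cy,np.median(p[:,2])*1000,w,h,a],1).tolist(),(st[i,:2]+st[i,2:4]//2).tolist(),int(st[i,4])))
    return out
E
python3 - <<'E'
from meas import *
im,d,P=measure(); z=P[...,2]*1000; v=(d>0)
hsv=cv2.cvtColor(im,cv2.COLOR_BGR2HSV)
print("z bench",np.median(z[280:300,200:220]),"board L",np.median(z[225:245,110:170]),"board R",np.median(z[225:240,345:410]),"crate floor",np.median(z[165:190,212:230]))
for uv in[(140,155),(140,181),(140,209),(120,181),(249,155),(249,130),(375,133),(377,171),(386,207)]: print(uv,P[uv[1],uv[0]].round(4),hsv[uv[1],uv[0]])
print("tops 42..56"); [print(r) for r in rect(P,v&(z>38)&(z<56))]
print("crate rim"); [print(r) for r in rect(P,v&(z>60)&(z<80))]
roi=np.zeros_like(v); roi[100:260,90:430]=1
print("dark"); [print(r) for r in rect(P,v&roi&(hsv[...,2]<95)&(z<46))]
print("boards");[print(r) for r in rect(P,v&roi&(z<14)&(hsv[...,2]>130)&(hsv[...,0]>12),300)]
cv2.imwrite("pics/a.png",cv2.resize(im[95:260,90:430],None,fx=2.3,fy=2.3,interpolation=cv2.INTER_CUBIC))
E
```

```text
z bench 1.8204031715861602 board L 7.955480336013121 board R 7.898059493752774 crate floor 9.854991941363856
(140, 155) [0.5507 0.293  0.05  ] [15 22 46]
(140, 181) [0.4858 0.2957 0.0419] [ 11 180  68]
(140, 209) [0.4153 0.2958 0.0433] [ 11 175  67]
(120, 181) [0.4868 0.3456 0.0443] [ 11 177  72]
(249, 155) [0.545  0.0192 0.0456] [ 11 172  71]
(249, 130) [0.6136 0.0181 0.0183] [ 11 175  80]
(375, 133) [ 0.5935 -0.2991  0.0467] [  6   9 142]
(377, 171) [ 0.4971 -0.2991  0.0511] [176  12 146]
(386, 207) [ 0.4071 -0.3171  0.0542] [174   9 144]
tops 42..56
([838.0, -606.2, 48.5, 82.8, 102.7, -77.8], [492, 35], 589)
([821.7, 596.1, 47.0, 121.6, 130.7, 89.7], [22, 52], 712)
([776.0, 36.2, 48.3, 54.9, 116.5, -17.4], [242, 64], 247)
([676.6, 32.9, 47.3, 35.6, 202.2, 11.9], [244, 110], 154)
([593.9, -300.0, 49.9, 57.7, 152.3, 0.1], [376, 133], 1402)
([548.9, 20.8, 45.6, 17.9, 90.2, -80.9], [248, 154], 253)
([554.2, 297.3, 49.9, 40.4, 161.0, -1.1], [139, 154], 1032)
([497.4, -301.2, 50.0, 56.9, 152.4, 3.2], [377, 171], 1394)
([442.2, -609.2, 47.7, 55.7, 125.9, 86.2], [501, 191], 191)
([487.3, 
[... 953 characters left out ...]
3.9, 34.6, 43.0, 154.6, -0.3], [142, 155], 109)
([561.2, -116.6, 2.2, 10.6, 53.3, -6.1], [301, 149], 73)
([546.2, -115.4, 1.8, 8.7, 50.4, -0.8], [301, 156], 64)
([488.9, 306.3, 18.8, 39.3, 190.0, -1.3], [139, 181], 1135)
([494.9, -117.8, 2.0, 11.1, 52.8, -1.2], [302, 175], 101)
([464.8, -118.3, 2.2, 37.1, 52.0, 2.8], [303, 187], 190)
([421.5, -426.6, 1.9, 19.0, 54.8, 88.9], [422, 201], 150)
([417.2, 302.0, 18.5, 42.9, 189.1, 0.0], [141, 209], 1161)
boards
([501.9, -307.6, 7.9, 215.5, 376.3, -88.3], [375, 173], 6470)
([559.8, 2.0, 10.0, 155.3, 239.9, -87.9], [256, 152], 3635)
([488.1, 307.5, 8.0, 214.3, 373.7, 88.6], [139, 182], 7414)
([522.2, 103.8, 9.8, 37.8, 169.7, -89.0], [218, 167], 678)
```

View pics/a.png

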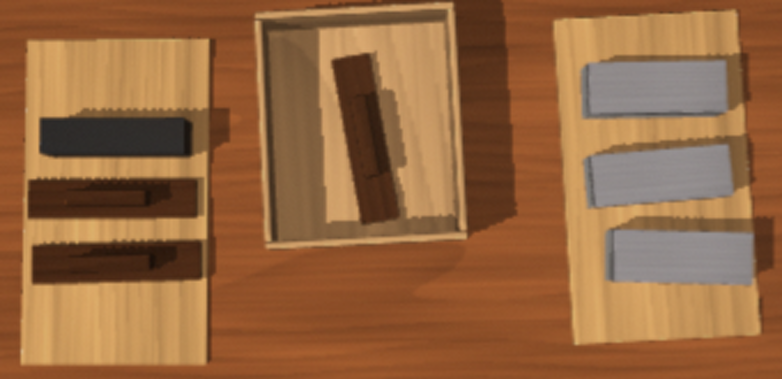

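```bash
cat > go.py <<'E'
import sys
from h import *
def ang(v): return np.degrees(np.arctan2(v[1],v[0]))
o=ctrl.get_obs(); p=np.array(o["tool_pos"]); M=R.from_quat(o["ee_rot"]).as_matrix()
print("t",round(o["time_s"],1),"p",p.round(4),"jaw yaw",round(ang(M[:,1]),2),"xdir",M[:,0].round(3),"q7",round(o["joint_positions"][6],3),"gap",round(o["finger_gap"],4),"F",np.round(o["wrist_force"],2))
if len(sys.argv)>1:
    x,y,z,yaw=map(float,sys.argv[1:5])
    # yaw class mod 180 nearest to (azimuth + start relation)
    rel=(-65.7+4.6); base=ang([x,y]); 
    cur=ang(M[:,1]); 
    tw=(yaw-cur+90)%180-90   # world-yaw change
    c=[t for t in (tw,tw-180,tw+180)]
    # tool x points down => twist about tool x = -world yaw change
    off0=ang(M[:,1])-ang(p); q7=np.degrees(o["joint_positions"][6])
    for t in c:
        M2=R.from_euler('z',t,degrees=True).as_matrix()@M
        s=M2.T@(np.array([x,y,z])-p)*100
        doff=((cur+t-base)-off0+180)%360-180
        print("twist",round(-t,1),"rows>=",int(np.ceil(abs(t)/8.5)),"then shift cm",s.round(2),"q7 end approx ±",round(q7-doff,0),round(q7+doff,0))
E
python3 go.py 0.549 0.0205 0.12 99.1
```

```text
t 0.1 p [ 0.2987 -0.6603  0.2556] jaw yaw -65.66 xdir [-0.001  0.001 -1.   ] q7 -0.08 gap 0.0852 F [-0.17  0.29  0.58]
twist 15.2 rows>= 2 then shift cm [ 13.63 -63.25 -35.48] q7 end approx ± 78.0 -88.0
twist 195.2 rows>= 23 then shift cm [13.49 63.28 35.48] q7 end approx ± -102.0 92.0
twist -164.8 rows>= 20 then shift cm [13.49 63.28 35.48] q7 end approx ± -102.0 92.0
```

Emit:
jog_arm(series=[[[0,0,0],7.6],[[0,0,0],7.6],[[0,-2,-1.2],0],[[0,-4,-2.2],0],[[0,-4,-2.2],0]], gripper=0.5)

```text
time_s: 0.65
tool_pos: [0.338, -0.5519, 0.2556]
ee_rot: [-0.705, -0.056, 0.705, -0.056]
wrist_force: [0.4, -0.3, 0.2]
finger_gap: 0.0427
```

Emit:
jog_arm(series=[[[0,-4,-2.2],0],[[0,-4,-2.2],0],[[0,-4,-2.2],0],[[0,-4,-2.2],0],[[0,-4,-2.2],0]])

```text
time_s: 1.15
tool_pos: [0.4153, -0.3362, 0.2562]
ee_rot: [-0.705, -0.056, 0.705, -0.056]
wrist_force: [1.1, -0.2, 0.6]
finger_gap: 0.0427
```

Emit:
jog_arm(series=[[[0,-4,-2.2],0],[[0,-4,-2.2],0],[[0,-4,-2.2],0],[[0,-4,-2.2],0],[[0,-4,-2.2],0]])

```text
time_s: 1.65
tool_pos: [0.4922, -0.1213, 0.2563]
ee_rot: [0.705, 0.056, -0.705, 0.056]
wrist_force: [0.8, 0.3, 0.7]
finger_gap: 0.0427
```

Emit:
jog_arm(series=[[[2,-4,-2.2],0],[[3,-4,-2.2],0],[[3,-2,-1.3],0],[[0,0,0],0],[[0,0,0],0]])

```text
time_s: 2.15
tool_pos: [0.5305, -0.0188, 0.1782]
ee_rot: [-0.704, -0.057, 0.706, -0.057]
wrist_force: [-0.6, 0.1, 1.1]
finger_gap: 0.0427
```

```bash
python3 go.py 0.549 0.0205 0.12 99.1
```

```text
t 2.1 p [ 0.5305 -0.0188  0.1782] jaw yaw -80.8 xdir [-0.002 -0.    -1.   ] q7 -1.482 gap 0.0427 F [-0.58  0.13  1.05]
twist 0.1 rows>= 1 then shift cm [ 5.81 -3.59 -2.46] q7 end approx ± -81.0 -89.0
twist 180.1 rows>= 22 then shift cm [5.82 3.59 2.44] q7 end approx ± -261.0 91.0
twist -179.9 rows>= 22 then shift cm [5.82 3.59 2.44] q7 end approx ± -261.0 91.0
```

Emit:
jog_arm(series=[[[3,-2,-1.2],0],[[2.8,-1.6,-1.2],0],[[0,0,0],0],[[0,0,0],0]])

```text
time_s: 2.55
tool_pos: [0.5488, 0.0189, 0.1214]
ee_rot: [-0.705, -0.056, 0.705, -0.056]
wrist_force: [-0.2, -1.0, 0.4]
finger_gap: 0.0424
```

```bash
cat > wl.py <<'E'
import sys
from meas import *
lo,hi=map(float,sys.argv[1:3])
im,d,m,T=cam("wrist"); P=cloud(d,m,T); z=P[...,2]*1000
for r in rect(P,(d>0)&(z>lo)&(z<hi),150): print(r)
if len(sys.argv)>3: cv2.imwrite(sys.argv[3],im)
E
python3 go.py 0.549 0.0205 0.045 99.1; python3 wl.py 36 60 pics/w1.png
```

```text
t 2.5 p [0.5488 0.0189 0.1214] jaw yaw -80.94 xdir [-0.    -0.001 -1.   ] q7 -1.547 gap 0.0424 F [-0.17 -1.01  0.41]
twist -0.0 rows>= 1 then shift cm [ 7.64 -0.16 -0.05] q7 end approx ± -88.0 -89.0
twist 180.0 rows>= 22 then shift cm [7.64 0.15 0.04] q7 end approx ± -268.0 91.0
twist -180.0 rows>= 22 then shift cm [7.64 0.15 0.04] q7 end approx ± -268.0 91.0
([572.1, 23.6, 48.8, 205.6, 211.3, -87.8], [272, 148], 12570)
([552.2, 216.5, 38.2, 3.4, 39.4, 89.8], [3, 168], 238)
([548.4, 19.6, 43.8, 18.0, 89.5, -80.7], [255, 209], 2742)
([483.6, -227.1, 42.2, 10.9, 41.1, -73.6], [503, 314], 434)
([436.9, 1.7, 42.0, 3.4, 88.7, 1.5], [255, 332], 953)
([448.0, -77.9, 53.7, 4.8, 20.8, -86.2], [352, 346], 154)
([418.7, -256.6, 46.8, 24.2, 45.7, -70.7], [499, 365], 604)
```

View pics/w1.png

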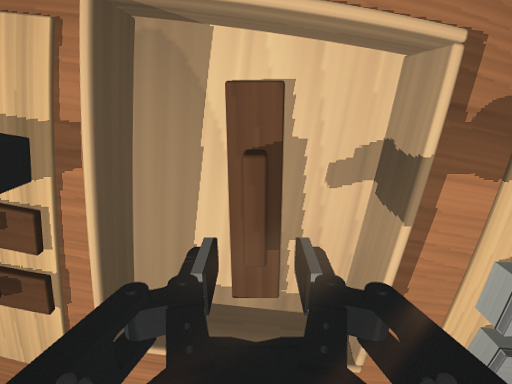

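The close view shows the dark brown float3 with its ridge centred at (255,209) between the fingers, which agrees with the top view to 1 mm. I'll descend and grip it.

Emit:
jog_arm(series=[[[2.5,-0.1,0],0],[[2.5,0,0],0],[[1.6,0,0],0],[[1,0,0],0],[[0,0,0],0]])

```text
time_s: 3.1
tool_pos: [0.5486, 0.0202, 0.0449]
ee_rot: [-0.705, -0.056, 0.705, -0.056]
wrist_force: [0.9, 0.4, 0.9]
finger_gap: 0.0428
```

Emit:
jog_arm(series=[[[0,0,0],0],[[0,0,0],0],[[0,0,0],0],[[0,0,0],0],[[0,0,0],0]], gripper=0)

```text
time_s: 3.6
tool_pos: [0.5494, 0.0211, 0.0461]
ee_rot: [0.706, 0.056, -0.704, 0.056]
wrist_force: [-0.4, -0.4, 7.2]
finger_gap: 0.0168
```

Emit:
jog_arm(series=[[[-1,0,0],0],[[-3,0,0],0],[[-3,0,0],0],[[-3,0,0],0],[[-3,0,0],0]])

```text
time_s: 4.1
tool_pos: [0.5485, 0.0214, 0.177]
ee_rot: [0.705, 0.056, -0.705, 0.056]
wrist_force: [-0.1, -0.0, -1.6]
finger_gap: 0.0168
```

```bash
python3 go.py 0.53 -0.142 0.040 91.5
```

```text
t 4.1 p [0.5485 0.0214 0.177 ] jaw yaw -80.86 xdir [ 0.001  0.    -1.   ] q7 -1.547 gap 0.0168 F [-0.13 -0.05 -1.56]
twist 7.6 rows>= 1 then shift cm [13.7  16.29  2.28] q7 end approx ± -98.0 -79.0
twist 187.6 rows>= 23 then shift cm [ 13.7  -16.29  -2.27] q7 end approx ± 82.0 -259.0
twist -172.4 rows>= 21 then shift cm [ 13.7  -16.29  -2.27] q7 end approx ± 82.0 -259.0
```

Emit:
jog_arm(series=[[[0,0,0],7.6],[[0,3.3,0.5],0],[[0,3.3,0.5],0],[[0,3.3,0.5],0],[[0,3.2,0.4],0]])

```text
time_s: 4.6
tool_pos: [0.5328, -0.1112, 0.1759]
ee_rot: [0.707, 0.01, -0.707, 0.01]
wrist_force: [1.0, 0.2, -0.8]
finger_gap: 0.017
```

Emit:
jog_arm(series=[[[0,3.2,0.4],0],[[3,0,0],0],[[3,0,0],0],[[3,0,0],0],[[2,0,0],0]])

```text
time_s: 5.1
tool_pos: [0.5297, -0.1421, 0.0641]
ee_rot: [-0.707, -0.01, 0.707, -0.009]
wrist_force: [-0.3, -0.5, -0.7]
finger_gap: 0.0167
```

Emit:
jog_arm(series=[[[1.5,0,0],0],[[0.7,0,0],0],[[0.5,0,0],0],[[0,0,0],0],[[0,0,0],0]])

```text
time_s: 5.6
tool_pos: [0.5306, -0.1422, 0.0387]
ee_rot: [0.707, 0.009, -0.707, 0.01]
wrist_force: [0.3, 0.1, -0.9]
finger_gap: 0.017
```

```bash
python3 go.py 0.53 -0.142 0.040 91.5
```

```text
t 5.6 p [ 0.5306 -0.1422  0.0387] jaw yaw -88.46 xdir [ 0.001 -0.    -1.   ] q7 -1.363 gap 0.017 F [ 0.3   0.06 -0.94]
twist 0.0 rows>= 1 then shift cm [-0.13 -0.02  0.06] q7 end approx ± -78.0 -78.0
twist 180.0 rows>= 22 then shift cm [-0.13  0.02 -0.06] q7 end approx ± -258.0 102.0
twist -180.0 rows>= 22 then shift cm [-0.13  0.02 -0.06] q7 end approx ± -258.0 102.0
```

Emit:
jog_arm(series=[[[0.1,0,0],0],[[0,0,0],0]])

```text
time_s: 5.8
tool_pos: [0.5306, -0.1422, 0.0381]
ee_rot: [0.708, 0.009, -0.706, 0.01]
wrist_force: [-2.0, 0.1, 10.4]
finger_gap: 0.0164
```

Emit:
jog_arm(series=[[[0,0,0],0],[[0,0,0],0],[[0,0,0],0],[[-2,0,0],0],[[-3,0,0],0]], gripper=0.5)

```text
time_s: 6.3
tool_pos: [0.5292, -0.1419, 0.0859]
ee_rot: [-0.706, -0.01, 0.708, -0.009]
wrist_force: [-0.0, -0.2, 0.1]
finger_gap: 0.043
```

Emit:
jog_arm(series=[[[-3,0,0],0],[[-2,0,0],0],[[0,0,0],0]], gripper=0.9)

```text
time_s: 6.6
tool_pos: [0.5314, -0.1425, 0.1393]
ee_rot: [0.709, 0.009, -0.706, 0.01]
wrist_force: [-0.2, -0.1, -0.5]
finger_gap: 0.0767
```

```bash
for t in "0.5939 -0.300 0.1 0.1" "0.4974 -0.3012 0.1 3.2" "0.4082 -0.3205 0.1 -3"; do python3 go.py $t; done
```

```text
t 6.6 p [ 0.5314 -0.1425  0.1393] jaw yaw -88.47 xdir [ 0.004 -0.001 -1.   ] q7 -1.363 gap 0.0767 F [-0.18 -0.08 -0.54]
twist -88.6 rows>= 11 then shift cm [ 3.87  6.22 15.78] q7 end approx ± -178.0 22.0
twist 91.4 rows>= 11 then shift cm [  3.99  -6.23 -15.74] q7 end approx ± 2.0 -158.0
twist -268.6 rows>= 32 then shift cm [  3.99  -6.23 -15.74] q7 end approx ± 2.0 -158.0
t 6.6 p [ 0.5314 -0.1425  0.1393] jaw yaw -88.47 xdir [ 0.004 -0.001 -1.   ] q7 -1.363 gap 0.0767 F [-0.18 -0.08 -0.54]
twist 88.3 rows>= 11 then shift cm [  4.     4.27 -15.64] q7 end approx ± -6.0 -150.0
twist 268.3 rows>= 32 then shift cm [ 3.86 -4.28 15.67] q7 end approx ± -186.0 30.0
twist -91.7 rows>= 11 then shift cm [ 3.86 -4.28 15.67] q7 end approx ± -186.0 30.0
t 6.6 p [ 0.5314 -0.1425  0.1393] jaw yaw -88.47 xdir [ 0.004 -0.001 -1.   ] q7 -1.363 gap 0.0767 F [-0.18 -0.08 -0.54]
twist -85.5 rows>= 11 then shift cm [  3.84 -11.37  18.43] q7 end approx ± -187.0 31.0
twist 94.5 rows>= 12 then shift cm [  4.02  11.37 -18.4 ] q7 end approx ± -7.0 -149.0
twist -265.5 rows>= 32 then shift cm [  4.02  11.37 -18.4 ] q7 end approx ± -7.0 -149.0
```

Emit:
jog_arm(series=[[[0,0,0],-8.5],[[0,0,0],-8.5],[[0,0,0],-8.5],[[0,0,0],-8.5],[[0,0,0],-8.5]], gripper=0.82)

```text
time_s: 7.1
tool_pos: [0.5298, -0.142, 0.1359]
ee_rot: [-0.654, -0.267, 0.655, -0.267]
wrist_force: [-0.7, -0.1, 0.1]
finger_gap: 0.07
```

Emit:
jog_arm(series=[[[0,0,0],-8.5],[[0,0,0],-8.5],[[0,0,0],-8.5],[[0,0,0],-8.5],[[0,0,0],-8.5]])

```text
time_s: 7.6
tool_pos: [0.5297, -0.142, 0.1359]
ee_rot: [-0.513, -0.487, 0.513, -0.486]
wrist_force: [-0.9, -0.3, -0.8]
finger_gap: 0.07
```

Emit:
jog_arm(series=[[[0,0,0],-6.7],[[0,-1,4],0],[[0,-1.1,4],0],[[0,-1.1,4],0],[[0,-1.1,3.7],0]])

```text
time_s: 8.1
tool_pos: [0.4952, -0.3029, 0.1358]
ee_rot: [0.486, 0.514, -0.486, 0.513]
wrist_force: [0.2, 0.7, 0.2]
finger_gap: 0.0701
```

Emit:
jog_arm(series=[[[0,0,0],0],[[0,0,0],0]])

```text
time_s: 8.3
tool_pos: [0.4953, -0.3019, 0.1358]
ee_rot: [0.486, 0.514, -0.486, 0.513]
wrist_force: [0.7, 1.1, 0.1]
finger_gap: 0.0698
```

```bash
python3 wl.py 46 56; python3 go.py 0.4974 -0.3012 0.036 3.2
```

```text
([496.2, -301.6, 48.0, 56.4, 149.9, 3.4], [257, 199], 13246)
([592.8, -301.0, 48.1, 58.0, 150.4, -0.5], [388, 205], 11210)
([406.9, -319.2, 48.0, 57.2, 146.7, -2.7], [143, 212], 10088)
t 8.3 p [ 0.496  -0.3006  0.1361] jaw yaw 3.24 xdir [-0.     0.001 -1.   ] q7 0.036 gap 0.0699 F [-0.32  1.05 -0.54]
twist 0.0 rows>= 1 then shift cm [10.01  0.14  0.08] q7 end approx ± 2.0 2.0
twist 180.0 rows>= 22 then shift cm [10.01 -0.14 -0.05] q7 end approx ± -178.0 182.0
twist -180.0 rows>= 22 then shift cm [10.01 -0.14 -0.05] q7 end approx ± -178.0 182.0
```

Emit:
jog_arm(series=[[[3,0,0.1],0],[[3,0,0],0],[[2,0,0],0],[[1.5,0,0],0],[[0.5,0,0],0]])

```text
time_s: 8.85
tool_pos: [0.4963, -0.2998, 0.0352]
ee_rot: [0.485, 0.516, -0.485, 0.514]
wrist_force: [0.5, -0.8, -0.7]
finger_gap: 0.0701
```

Emit:
jog_arm(series=[[[0,0,0],0],[[0,0,0],0],[[0,0,0],0],[[0,0,0],0],[[0,0,0],0]], gripper=0)

```text
time_s: 9.35
tool_pos: [0.496, -0.3025, 0.0369]
ee_rot: [0.486, 0.514, -0.486, 0.514]
wrist_force: [0.2, -1.4, -7.8]
finger_gap: 0.0551
```

Emit:
jog_arm(series=[[[-0.5,0,0],0],[[-1,0,0],0],[[-1,0,0],0],[[0,0,0],0],[[0,0,0],0]])

```text
time_s: 9.85
tool_pos: [0.4963, -0.3026, 0.0625]
ee_rot: [0.486, 0.513, -0.486, 0.514]
wrist_force: [-0.2, 0.2, -8.9]
finger_gap: 0.055
```

Emit:
jog_arm(series=[[[0,0,0],0],[[0,0,0],0]])

```text
time_s: 10.05
tool_pos: [0.496, -0.3022, 0.0615]
ee_rot: [0.486, 0.514, -0.486, 0.514]
wrist_force: [0.7, -0.9, -7.0]
finger_gap: 0.0554
```

The tin weighs about 7–9 N on lifting, so this middle tin is the loaded one. I'll carry it to the crate.

```bash
python3 go.py 0.506 0.0234 0.160 1.8
```

```text
t 10.1 p [ 0.496  -0.3022  0.0615] jaw yaw 3.24 xdir [-0.  0. -1.] q7 -0.046 gap 0.0554 F [ 0.7  -0.91 -7.05]
twist 1.4 rows>= 1 then shift cm [ -9.84   2.02 -32.52] q7 end approx ± 33.0 -38.0
twist 181.4 rows>= 22 then shift cm [-9.85 -2.03 32.51] q7 end approx ± -147.0 142.0
twist -178.6 rows>= 22 then shift cm [-9.85 -2.03 32.51] q7 end approx ± -147.0 142.0
```

Emit:
jog_arm(series=[[[-1.5,0,0],1.4],[[-2.5,0,0],0],[[-2.5,0,0],0],[[-2.3,0,0],0],[[-1,0,-1.5],0]])

```text
time_s: 10.55
tool_pos: [0.4961, -0.2894, 0.1625]
ee_rot: [0.493, 0.506, -0.493, 0.508]
wrist_force: [0.6, -0.7, -7.9]
finger_gap: 0.0552
```

Emit:
jog_arm(series=[[[0,0.2,-3],0],[[0,0.2,-3],0],[[0,0.2,-3],0],[[0,0.2,-3],0],[[0,0.2,-3],0]])

```text
time_s: 11.05
tool_pos: [0.5004, -0.1352, 0.1603]
ee_rot: [0.492, 0.508, -0.492, 0.508]
wrist_force: [1.5, 0.2, -8.3]
finger_gap: 0.0556
```

Emit:
jog_arm(series=[[[0,0.2,-3],0],[[0,0.2,-3],0],[[0,0.2,-3],0],[[0,0.2,-3],0],[[0,0.2,-3],0]])

```text
time_s: 11.55
tool_pos: [0.5054, 0.015, 0.1603]
ee_rot: [0.492, 0.508, -0.492, 0.508]
wrist_force: [0.8, 0.0, -8.2]
finger_gap: 0.055
```

Emit:
jog_arm(series=[[[0,0,-1],0],[[0,0,0],0],[[0,0,0],0]])

```text
time_s: 11.85
tool_pos: [0.5052, 0.0228, 0.16]
ee_rot: [0.492, 0.508, -0.492, 0.508]
wrist_force: [-0.5, -0.3, -8.2]
finger_gap: 0.0553
```

```bash
python3 go.py 0.506 0.0234 0.038 1.8; python3 wl.py 60 85 
```

```text
t 11.8 p [0.5052 0.0228 0.16  ] jaw yaw 1.84 xdir [-0.001 -0.001 -1.   ] q7 -0.567 gap 0.0553 F [-0.48 -0.32 -8.2 ]
twist 0.0 rows>= 1 then shift cm [12.2   0.09 -0.07] q7 end approx ± -32.0 -33.0
twist 180.0 rows>= 22 then shift cm [12.2  -0.07  0.05] q7 end approx ± -212.0 147.0
twist -180.0 rows>= 22 then shift cm [12.2  -0.07  0.05] q7 end approx ± -212.0 147.0
([556.1, 24.8, 69.3, 215.3, 256.6, -88.4], [325, 187], 11001)
([770.7, -142.4, 71.5, 7.3, 34.4, -89.6], [496, 361], 448)
```

Emit:
jog_arm(series=[[[2,0,0],0],[[2.5,0,0],0],[[2.5,0,0],0],[[2,0,0],0],[[1.5,0,0],0]])

```text
time_s: 12.4
tool_pos: [0.5055, 0.0216, 0.0536]
ee_rot: [0.492, 0.507, -0.493, 0.507]
wrist_force: [0.0, 0.2, -7.5]
finger_gap: 0.0557
```

Emit:
jog_arm(series=[[[0.7,0,0],0],[[0.4,0,0],0],[[0.3,0,0],0],[[0.1,0,0],0],[[0,0,0],0]])

```text
time_s: 12.9
tool_pos: [0.506, 0.023, 0.0402]
ee_rot: [0.492, 0.508, -0.492, 0.508]
wrist_force: [0.6, -0.3, -7.6]
finger_gap: 0.0554
```

Emit:
jog_arm(series=[[[0.1,0,0],0],[[0,0,0],0]])

```text
time_s: 13.1
tool_pos: [0.5058, 0.0231, 0.0391]
ee_rot: [0.492, 0.508, -0.492, 0.508]
wrist_force: [0.4, 0.3, -7.1]
finger_gap: 0.0552
```

Emit:
jog_arm(series=[[[0.1,0,0],0],[[0,0,0],0]])

```text
time_s: 13.3
tool_pos: [0.5059, 0.0231, 0.0386]
ee_rot: [0.492, 0.508, -0.492, 0.508]
wrist_force: [-1.8, -1.0, 5.2]
finger_gap: 0.0552
```

Emit:
jog_arm(series=[[[0.1,0,0],0],[[0,0,0],0]])

```text
time_s: 13.5
tool_pos: [0.5058, 0.0231, 0.0386]
ee_rot: [0.492, 0.507, -0.492, 0.509]
wrist_force: [-3.9, -0.9, 20.3]
finger_gap: 0.0552
```

Emit:
jog_arm(series=[[[0,0,0],0],[[0,0,0],0],[[0,0,0],0],[[0,0,0],0],[[-2,0,0],0]], gripper=0.8)

```text
time_s: 14.0
tool_pos: [0.5048, 0.0234, 0.0554]
ee_rot: [0.491, 0.509, -0.493, 0.507]
wrist_force: [0.5, 0.1, 0.3]
finger_gap: 0.0684
```

Emit:
jog_arm(series=[[[-3,0,0],0],[[-3,0,0],0],[[-3,0,0],0],[[-1,0,0],0],[[0,0,0],0]], gripper=0.7)

```text
time_s: 14.5
tool_pos: [0.5064, 0.0229, 0.1578]
ee_rot: [0.493, 0.507, -0.491, 0.508]
wrist_force: [0.7, -0.5, 0.0]
finger_gap: 0.0598
```

```bash
python3 wl.py 44 57;python3 go.py 0.5532 0.2975 0.16 -1.1
```

```text
([435.6, 46.8, 50.8, 15.2, 149.0, -4.1], [170, 161], 902)
([502.8, 122.6, 50.2, 0.7, 107.9, -88.2], [256, 73], 202)
([674.1, 26.7, 50.6, 9.2, 202.4, 2.0], [451, 191], 2337)
([505.7, 21.4, 50.0, 56.8, 150.7, 1.9], [255, 194], 11355)
([509.4, -77.3, 50.7, 3.4, 118.8, -88.2], [256, 300], 1125)
([771.2, -142.2, 50.4, 6.3, 32.4, -89.6], [487, 347], 216)
t 14.6 p [0.5058 0.0228 0.1567] jaw yaw 1.8 xdir [ 0.001 -0.    -1.   ] q7 -0.585 gap 0.06 F [-0.5  -0.13 -0.73]
twist 2.9 rows>= 1 then shift cm [ -0.33   4.21 -27.55] q7 end approx ± -5.0 -62.0
twist 182.9 rows>= 22 then shift cm [-0.33 -4.21 27.55] q7 end approx ± -185.0 118.0
twist -177.1 rows>= 21 then shift cm [-0.33 -4.21 27.55] q7 end approx ± -185.0 118.0
```

Emit:
jog_arm(series=[[[0,0,0],2.9],[[0,0.4,-2.5],0],[[0,0.5,-3.5],0],[[0,0.6,-3.5],0],[[0,0.6,-3.5],0]])

```text
time_s: 15.05
tool_pos: [0.5286, 0.1538, 0.1549]
ee_rot: [-0.504, -0.496, 0.506, -0.495]
wrist_force: [-0.2, -0.2, 0.3]
finger_gap: 0.0601
```

Emit:
jog_arm(series=[[[0,0.6,-3.5],0],[[0,0.6,-3.5],0],[[0,0.5,-3.5],0],[[0,0.4,-3.0],0],[[0,0,-1],0]])

```text
time_s: 15.55
tool_pos: [0.552, 0.3012, 0.1547]
ee_rot: [-0.503, -0.497, 0.504, -0.496]
wrist_force: [-0.2, 1.0, 1.1]
finger_gap: 0.0596
```

Emit:
jog_arm(series=[[[1,0,0],0],[[0,0,0],0],[[0,0,0],0]])

```text
time_s: 15.85
tool_pos: [0.5525, 0.2951, 0.1456]
ee_rot: [-0.504, -0.495, 0.506, -0.495]
wrist_force: [0.2, -0.5, 0.6]
finger_gap: 0.0597
```

```bash
python3 wl.py 36 56;python3 go.py 0.5532 0.2975 0.036 -1.1
```

```text
([553.9, 296.2, 48.0, 40.1, 159.4, -1.2], [259, 193], 9270)
([486.3, 306.9, 41.7, 19.0, 88.9, -0.9], [176, 186], 2362)
([415.3, 302.5, 41.6, 19.3, 89.1, -0.0], [94, 193], 2286)
([751.8, 204.4, 46.4, 34.7, 77.2, -37.7], [475, 291], 1252)
([663.9, 134.8, 47.7, 5.1, 27.6, 89.4], [373, 350], 370)
([436.3, 128.1, 47.9, 4.6, 21.5, -83.4], [145, 358], 253)
t 15.9 p [0.5528 0.2954 0.1461] jaw yaw -1.16 xdir [-0.001 -0.002 -1.   ] q7 -0.978 gap 0.0598 F [-0.42 -0.85  0.7 ]
twist -0.1 rows>= 1 then shift cm [11.01  0.05 -0.23] q7 end approx ± -56.0 -56.0
twist 179.9 rows>= 22 then shift cm [11.01 -0.03  0.2 ] q7 end approx ± -236.0 124.0
twist -180.1 rows>= 22 then shift cm [11.01 -0.03  0.2 ] q7 end approx ± -236.0 124.0
```

Emit:
jog_arm(series=[[[2.6,0.1,-0.1],0],[[3,0,0],0],[[2.5,0,0],0],[[1.5,0,0],0],[[1,0,0],0]], gripper=0.6)

```text
time_s: 16.4
tool_pos: [0.5538, 0.2974, 0.0399]
ee_rot: [-0.504, -0.495, 0.505, -0.495]
wrist_force: [-1.0, -0.4, -1.0]
finger_gap: 0.0514
```

Emit:
jog_arm(series=[[[0,0,0],0],[[0,0,0],0],[[0,0,0],0],[[0,0,0],0],[[0,0,0],0]], gripper=0)

```text
time_s: 16.9
tool_pos: [0.5538, 0.2983, 0.0411]
ee_rot: [0.505, 0.495, -0.505, 0.495]
wrist_force: [0.1, -0.3, -8.1]
finger_gap: 0.0396
```

Emit:
jog_arm(series=[[[-1,0,0],0],[[-3,0,0],0],[[-3,0,0],0],[[-3,0,0],0],[[-2,0,0],0]])

```text
time_s: 17.4
tool_pos: [0.5541, 0.2986, 0.1638]
ee_rot: [0.505, 0.495, -0.504, 0.496]
wrist_force: [0.3, -0.0, -8.2]
finger_gap: 0.0392
```

```bash
python3 go.py 0.6095 0.0255 0.16 1.8
```

```text
t 17.4 p [0.5541 0.2986 0.1638] jaw yaw -1.06 xdir [ 0.002  0.001 -1.   ] q7 -0.968 gap 0.0392 F [ 0.33 -0.02 -8.2 ]
twist -2.9 rows>= 1 then shift cm [ 0.35  4.68 27.47] q7 end approx ± -84.0 -27.0
twist 177.1 rows>= 21 then shift cm [  0.4   -4.68 -27.47] q7 end approx ± 96.0 -207.0
twist -182.9 rows>= 22 then shift cm [  0.4   -4.68 -27.47] q7 end approx ± 96.0 -207.0
```

Emit:
jog_arm(series=[[[0,0,0],-2.9],[[0,0.4,2.4],0],[[0,0.5,3],0],[[0,0.5,3],0],[[0,0.5,3],0]])

```text
time_s: 17.9
tool_pos: [0.5763, 0.1837, 0.1616]
ee_rot: [0.492, 0.508, -0.492, 0.508]
wrist_force: [0.3, 0.7, -8.7]
finger_gap: 0.0397
```

Emit:
jog_arm(series=[[[0,0.5,3],0],[[0,0.5,3],0],[[0,0.5,3],0],[[0,0.6,3],0],[[0,0.7,3],0]])

```text
time_s: 18.4
tool_pos: [0.6091, 0.0346, 0.1616]
ee_rot: [0.492, 0.508, -0.492, 0.508]
wrist_force: [0.4, 0.3, -7.2]
finger_gap: 0.0391
```

Emit:
jog_arm(series=[[[0,0.5,1],0],[[0,0,0],0],[[0,0,0],0]])

```text
time_s: 18.7
tool_pos: [0.6143, 0.027, 0.1613]
ee_rot: [0.492, 0.508, -0.492, 0.508]
wrist_force: [-0.2, -0.5, -7.7]
finger_gap: 0.0394
```

```bash
python3 go.py 0.6095 0.0265 0.0455 1.8
```

```text
t 18.7 p [0.6143 0.027  0.1613] jaw yaw 1.86 xdir [ 0.     0.001 -1.   ] q7 -0.508 gap 0.0394 F [-0.24 -0.46 -7.73]
twist 0.1 rows>= 1 then shift cm [11.57 -0.49  0.04] q7 end approx ± -29.0 -29.0
twist 180.1 rows>= 22 then shift cm [11.58  0.48 -0.02] q7 end approx ± -209.0 151.0
twist -179.9 rows>= 22 then shift cm [11.58  0.48 -0.02] q7 end approx ± -209.0 151.0
```

Emit:
jog_arm(series=[[[2,-0.5,0],0],[[3,0,0],0],[[3,0,0],0],[[2,0,0],0],[[1.2,0,0],0]])

```text
time_s: 19.2
tool_pos: [0.6086, 0.0281, 0.0474]
ee_rot: [0.491, 0.509, -0.492, 0.508]
wrist_force: [-0.7, 0.1, -7.6]
finger_gap: 0.0392
```

Emit:
jog_arm(series=[[[0.4,0,0],0],[[0,0,0],0]])

```text
time_s: 19.4
tool_pos: [0.6096, 0.0269, 0.0449]
ee_rot: [0.492, 0.508, -0.492, 0.508]
wrist_force: [-0.1, -0.1, -7.5]
finger_gap: 0.0391
```

Emit:
jog_arm(series=[[[0.2,0,0],0],[[0,0,0],0]])

```text
time_s: 19.6
tool_pos: [0.6101, 0.0261, 0.0436]
ee_rot: [0.492, 0.508, -0.492, 0.508]
wrist_force: [-0.6, -0.1, -7.2]
finger_gap: 0.0393
```

Emit:
jog_arm(series=[[[0.1,0,0],0],[[0,0,0],0]])

```text
time_s: 19.8
tool_pos: [0.6098, 0.0258, 0.0422]
ee_rot: [0.492, 0.508, -0.492, 0.508]
wrist_force: [-0.0, -1.1, -8.2]
finger_gap: 0.0392
```

Emit:
jog_arm(series=[[[0.1,0,0],0],[[0,0,0],0]])

```text
time_s: 20.0
tool_pos: [0.6098, 0.0258, 0.042]
ee_rot: [0.492, 0.508, -0.492, 0.508]
wrist_force: [-2.9, -0.5, 5.0]
finger_gap: 0.039
```

Emit:
jog_arm(series=[[[0.1,0,0],0],[[0,0,0],0]])

```text
time_s: 20.2
tool_pos: [0.6097, 0.0258, 0.0419]
ee_rot: [0.492, 0.507, -0.492, 0.508]
wrist_force: [-4.4, -1.2, 16.8]
finger_gap: 0.0395
```

Emit:
jog_arm(series=[[[0,0,0],0],[[0,0,0],0],[[0,0,0],0],[[0,0,0],0],[[-2,0,0],0]], gripper=0.65)

```text
time_s: 20.7
tool_pos: [0.6084, 0.0259, 0.058]
ee_rot: [0.491, 0.509, -0.493, 0.507]
wrist_force: [-0.6, -0.4, 1.3]
finger_gap: 0.056
```

Emit:
jog_arm(series=[[[-3,0,0],0],[[-3,0,0],0],[[-3,0,0],0],[[-1,0,0],0],[[0,0,0],0]], gripper=0.5)

```text
time_s: 21.2
tool_pos: [0.6103, 0.0259, 0.1611]
ee_rot: [0.493, 0.507, -0.491, 0.508]
wrist_force: [0.6, 0.2, -1.2]
finger_gap: 0.0426
```

```bash
python3 wl.py 40 57; echo top; python3 - <<'E'
from meas import *
im,d,P=measure("pics/top1.png"); z=P[...,2]*1000
for r in rect(P,(d>0)&(z>34)&(z<56),120): 
    if r[0][3]<60 and 380<r[0][0]<700: print(r)
E
python3 go.py 0.4866 0.307 0.16 -1.1
```

```text
([750.7, 163.2, 48.9, 14.2, 57.0, 52.5], [452, 26], 744)
([800.6, 175.0, 45.6, 4.9, 31.8, -24.4], [503, 23], 288)
([610.1, 96.5, 48.9, 126.4, 260.1, 54.0], [215, 167], 1634)
([452.0, 20.1, 49.1, 44.1, 203.7, -1.2], [72, 188], 3338)
([609.7, 24.4, 50.0, 40.1, 160.6, 1.8], [255, 191], 8336)
([505.3, 21.8, 49.9, 58.6, 151.3, 1.6], [133, 192], 11199)
([779.1, 39.1, 48.5, 59.2, 123.9, -22.8], [449, 190], 2680)
([613.4, -74.0, 48.8, 2.9, 84.4, -88.2], [256, 297], 1007)
top
([593.8, -314.6, 50.0, 57.3, 122.1, 0.2], [382, 133], 920)
([609.1, 72.1, 51.8, 40.6, 67.3, 1.6], [228, 131], 377)
([506.5, 23.0, 51.9, 56.8, 149.7, 1.7], [248, 171], 1270)
([487.4, 307.2, 43.2, 18.1, 88.9, -1.2], [136, 181], 284)
([416.6, 302.0, 43.6, 17.6, 88.8, -1.1], [138, 209], 255)
t 21.3 p [0.6092 0.0257 0.159 ] jaw yaw 1.83 xdir [-0.001 -0.    -1.   ] q7 -0.516 gap 0.043 F [-0.95 -0.12 -0.07]
twist 2.9 rows>= 1 then shift cm [ -0.1  -12.79 -27.89] q7 end approx ± 3.0 -62.0
twist 182.9 rows>= 22 then shift cm [-0.11 12.79 27.89] q7 end approx ± -177.0 118.0
twist -177.1 rows>= 21 then shift cm [-0.11 12.79 27.89] q7 end approx ± -177.0 118.0
```

Tin and stone both lie flat on the crate floor, with their tops at 50 mm. Next is float A.

Emit:
jog_arm(series=[[[0,0,0],2.9],[[0,-1.2,-2.6],0],[[0,-1.6,-3.5],0],[[0,-1.6,-3.5],0],[[0,-1.6,-3.5],0]])

```text
time_s: 21.8
tool_pos: [0.5507, 0.1589, 0.158]
ee_rot: [-0.504, -0.496, 0.506, -0.495]
wrist_force: [-0.2, -0.3, 0.9]
finger_gap: 0.0428
```

Emit:
jog_arm(series=[[[0,-1.6,-3.5],0],[[0,-1.6,-3.5],0],[[0,-1.6,-3.5],0],[[0,-1.3,-2.8],0],[[0,-0.7,-1.5],0]])

```text
time_s: 22.3
tool_pos: [0.4847, 0.3099, 0.1584]
ee_rot: [-0.503, -0.497, 0.504, -0.496]
wrist_force: [-0.3, 0.7, 0.3]
finger_gap: 0.0422
```

Emit:
jog_arm(series=[[[2,0,0],0],[[0,0,0],0],[[0,0,0],0]])

```text
time_s: 22.6
tool_pos: [0.4867, 0.306, 0.1389]
ee_rot: [-0.504, -0.495, 0.506, -0.495]
wrist_force: [0.1, -0.3, 0.1]
finger_gap: 0.0425
```

```bash
python3 wl.py 36 56;python3 go.py 0.4866 0.3070 0.046 -1.1
```

```text
([486.6, 306.9, 41.8, 18.0, 89.4, -1.1], [257, 200], 2356)
([414.6, 302.2, 41.7, 18.6, 89.8, 0.2], [169, 207], 2321)
([734.9, 186.4, 43.4, 9.6, 45.1, 5.6], [505, 312], 384)
([590.0, 133.2, 46.8, 3.5, 32.2, -88.8], [364, 365], 462)
t 22.6 p [0.4871 0.3062 0.1395] jaw yaw -1.13 xdir [-0.001 -0.001 -1.   ] q7 -1.089 gap 0.0426 F [ 0.11 -0.09  0.4 ]
twist -0.0 rows>= 1 then shift cm [ 9.35 -0.04 -0.09] q7 end approx ± -62.0 -62.0
twist 180.0 rows>= 22 then shift cm [9.35 0.06 0.07] q7 end approx ± -242.0 118.0
twist -180.0 rows>= 22 then shift cm [9.35 0.06 0.07] q7 end approx ± -242.0 118.0
```

Emit:
jog_arm(series=[[[3,0,-0.1],0],[[3,0,0],0],[[2,0,0],0],[[1.4,0,0],0],[[0,0,0],0]])

```text
time_s: 23.15
tool_pos: [0.4866, 0.3075, 0.0447]
ee_rot: [-0.504, -0.495, 0.506, -0.495]
wrist_force: [-0.7, 0.5, -0.9]
finger_gap: 0.0426
```

Emit:
jog_arm(series=[[[0,0,0],0],[[0,0,0],0],[[0,0,0],0],[[0,0,0],0],[[0,0,0],0]], gripper=0)

```text
time_s: 23.65
tool_pos: [0.4874, 0.3085, 0.047]
ee_rot: [0.505, 0.495, -0.504, 0.495]
wrist_force: [0.3, -0.6, 6.7]
finger_gap: 0.0169
```

Emit:
jog_arm(series=[[[-1,0,0],0],[[-3,0,0],0],[[-3,0,0],0],[[-3,0,0],0],[[-2,0,0],0]])

```text
time_s: 24.15
tool_pos: [0.487, 0.3084, 0.1686]
ee_rot: [0.505, 0.495, -0.504, 0.495]
wrist_force: [0.4, -0.6, -1.3]
finger_gap: 0.017
```

Emit:
jog_arm(series=[[[0,0,0],-8.5],[[0,0,0],-8.5],[[0,0,0],-8.5],[[0,0,0],-8.5],[[0,0,0],-8.5]])

```text
time_s: 24.65
tool_pos: [0.4867, 0.308, 0.1667]
ee_rot: [0.289, 0.645, -0.289, 0.646]
wrist_force: [-1.6, 0.5, -1.3]
finger_gap: 0.0168
```

Emit:
jog_arm(series=[[[0,0,0],-8.5],[[0,0,0],-8.5],[[0,0,0],-8.5],[[0,0,0],-8.5],[[0,0,0],-8.5]])

```text
time_s: 25.15
tool_pos: [0.4868, 0.3078, 0.1666]
ee_rot: [0.035, 0.706, -0.035, 0.707]
wrist_force: [-0.1, -0.2, -2.0]
finger_gap: 0.0166
```

Emit:
jog_arm(series=[[[0,0,0],-7.9],[[0,0,0],0],[[0,0,0],0]])

```text
time_s: 25.45
tool_pos: [0.4869, 0.3079, 0.1661]
ee_rot: [-0.01, 0.707, 0.01, 0.707]
wrist_force: [0.1, 0.2, -1.2]
finger_gap: 0.0166
```

```bash
python3 go.py 0.5555 0.075 0.16 91.8
```

```text
t 25.4 p [0.4869 0.3079 0.1661] jaw yaw 91.59 xdir [ 0. -0. -1.] q7 0.211 gap 0.0166 F [ 0.06  0.25 -1.16]
twist -0.2 rows>= 1 then shift cm [  0.62 -23.5    6.13] q7 end approx ± -13.0 37.0
twist 179.8 rows>= 22 then shift cm [ 0.61 23.5  -6.13] q7 end approx ± 167.0 -143.0
twist -180.2 rows>= 22 then shift cm [ 0.61 23.5  -6.13] q7 end approx ± 167.0 -143.0
```

Emit:
jog_arm(series=[[[0,-2,0.5],0],[[0,-3,0.8],0],[[0,-3,0.8],0],[[0,-3,0.8],0],[[0,-3,0.8],0]])

```text
time_s: 25.95
tool_pos: [0.5285, 0.1684, 0.1662]
ee_rot: [-0.01, 0.707, 0.01, 0.707]
wrist_force: [0.5, 0.4, -1.1]
finger_gap: 0.0168
```

Emit:
jog_arm(series=[[[0,-3,0.8],0],[[0,-3,0.8],0],[[0,-2.5,0.7],0],[[0,-1,0.2],0],[[0,0,0],0]])

```text
time_s: 26.45
tool_pos: [0.5564, 0.0741, 0.1658]
ee_rot: [-0.01, 0.707, 0.01, 0.707]
wrist_force: [0.1, 0.2, -1.1]
finger_gap: 0.0166
```

Emit:
jog_arm(series=[[[2,0,0],0],[[2,0,0],0],[[1.5,0,0],0],[[0,0,0],0],[[0,0,0],0]])

```text
time_s: 26.95
tool_pos: [0.5561, 0.0766, 0.111]
ee_rot: [-0.012, 0.707, 0.012, 0.707]
wrist_force: [0.2, -0.3, -1.1]
finger_gap: 0.0169
```

```bash
python3 go.py 0.5555 0.075 0.091 91.8
```

```text
t 26.9 p [0.5561 0.0766 0.111 ] jaw yaw 91.91 xdir [-0.  0. -1.] q7 0.525 gap 0.0169 F [ 0.19 -0.32 -1.13]
twist 0.1 rows>= 1 then shift cm [ 2.   -0.16 -0.07] q7 end approx ± 30.0 30.0
twist 180.1 rows>= 22 then shift cm [2.   0.16 0.07] q7 end approx ± 210.0 -150.0
twist -179.9 rows>= 22 then shift cm [2.   0.16 0.07] q7 end approx ± 210.0 -150.0
```

Emit:
jog_arm(series=[[[1,-0.1,0],0],[[0.8,0,0],0],[[0,0,0],0],[[0,0,0],0]])

```text
time_s: 27.35
tool_pos: [0.5562, 0.0744, 0.0927]
ee_rot: [-0.011, 0.707, 0.011, 0.707]
wrist_force: [0.6, -0.4, -0.5]
finger_gap: 0.0165
```

Emit:
jog_arm(series=[[[0.1,0,0],0],[[0,0,0],0]])

```text
time_s: 27.55
tool_pos: [0.5564, 0.0744, 0.0919]
ee_rot: [-0.011, 0.707, 0.011, 0.707]
wrist_force: [0.3, 0.2, -1.0]
finger_gap: 0.0167
```

Emit:
jog_arm(series=[[[0.1,0,0],0],[[0,0,0],0]])

```text
time_s: 27.75
tool_pos: [0.5565, 0.0744, 0.0911]
ee_rot: [-0.011, 0.707, 0.011, 0.707]
wrist_force: [0.2, -1.7, 1.5]
finger_gap: 0.0166
```

Emit:
jog_arm(series=[[[0.1,0,0],0],[[0,0,0],0]])

```text
time_s: 27.95
tool_pos: [0.5565, 0.0744, 0.091]
ee_rot: [-0.012, 0.707, 0.011, 0.707]
wrist_force: [-2.6, -2.0, 14.3]
finger_gap: 0.0167
```

Emit:
jog_arm(series=[[[0,0,0],0],[[0,0,0],0],[[0,0,0],0],[[-1,0,0],0],[[-2,0,0],0]], gripper=0.4)

```text
time_s: 28.45
tool_pos: [0.5556, 0.0743, 0.1195]
ee_rot: [-0.012, 0.708, 0.011, 0.706]
wrist_force: [-0.8, -0.2, -0.3]
finger_gap: 0.0342
```

Emit:
jog_arm(series=[[[-3,0,0],0],[[-2,0,0],0],[[0,0,0],0],[[0,0,0],0]], gripper=0.5)

```text
time_s: 28.85
tool_pos: [0.5564, 0.0742, 0.1703]
ee_rot: [-0.011, 0.707, 0.011, 0.707]
wrist_force: [-0.2, -0.2, -0.3]
finger_gap: 0.0423
```

```bash
python3 wl.py 72 96; python3 - <<'E'
from meas import *
im,d,P=measure(); z=P[...,2]*1000
for r in rect(P,(d>0)&(z>34)&(z<46),120): 
    if r[0][3]<60 and 380<r[0][0]<700: print(r)
E
python3 go.py 0.4157 0.3025 0.16 -1
```

```text
([557.4, 74.8, 85.8, 18.0, 89.7, -88.1], [257, 207], 2622)
([742.6, -174.8, 83.4, 5.4, 29.7, 10.4], [17, 366], 323)
([731.7, 195.2, 82.4, 7.7, 41.4, -6.5], [369, 374], 497)
([416.6, 302.3, 43.6, 17.6, 89.3, -1.1], [138, 209], 223)
t 28.9 p [0.5559 0.074  0.1692] jaw yaw 91.83 xdir [-0.001 -0.    -1.   ] q7 0.623 gap 0.0426 F [-0.55 -0.73  0.45]
twist -87.2 rows>= 11 then shift cm [ 0.89 14.42 22.6 ] q7 end approx ± -23.0 94.0
twist 92.8 rows>= 11 then shift cm [  0.95 -14.42 -22.6 ] q7 end approx ± 157.0 -86.0
twist -267.2 rows>= 32 then shift cm [  0.95 -14.42 -22.6 ] q7 end approx ± 157.0 -86.0
```

Emit:
jog_arm(series=[[[0,0,0],8.5],[[0,0,0],8.5],[[0,0,0],8.5],[[0,0,0],8.5],[[0,0,0],8.5]])

```text
time_s: 29.45
tool_pos: [0.5558, 0.0743, 0.1688]
ee_rot: [0.247, 0.663, -0.248, 0.662]
wrist_force: [0.2, 0.3, 0.2]
finger_gap: 0.0429
```

Emit:
jog_arm(series=[[[0,0,0],8.5],[[0,0,0],8.5],[[0,0,0],8.5],[[0,0,0],8.5],[[0,0,0],8.5]])

```text
time_s: 29.95
tool_pos: [0.5558, 0.0743, 0.1689]
ee_rot: [0.47, 0.528, -0.471, 0.527]
wrist_force: [-0.1, 0.1, 0.1]
finger_gap: 0.043
```

Emit:
jog_arm(series=[[[0,0,0],7.8],[[0,-1.4,-2.2],0],[[0,-1.9,-3],0],[[0,-1.9,-3],0],[[0,-1.9,-3],0]])

```text
time_s: 30.45
tool_pos: [0.486, 0.1883, 0.1689]
ee_rot: [-0.504, -0.496, 0.505, -0.496]
wrist_force: [0.4, 0.3, -1.3]
finger_gap: 0.0426
```

Emit:
jog_arm(series=[[[0,-1.9,-3],0],[[0,-1.9,-3],0],[[0,-1.9,-3],0],[[0,-1.6,-2.4],0],[[0,0,0],0]])

```text
time_s: 30.95
tool_pos: [0.4134, 0.3066, 0.1693]
ee_rot: [-0.503, -0.498, 0.503, -0.497]
wrist_force: [0.3, -1.5, 0.4]
finger_gap: 0.0424
```

Emit:
jog_arm(series=[[[2,0,0],0],[[1,0,0],0],[[0,0,0],0],[[0,0,0],0]])

```text
time_s: 31.35
tool_pos: [0.4162, 0.3023, 0.1395]
ee_rot: [-0.504, -0.496, 0.505, -0.496]
wrist_force: [-0.5, -0.2, 0.9]
finger_gap: 0.0429
```

```bash
python3 wl.py 36 56;python3 go.py 0.4157 0.3025 0.045 -1.1
```

```text
([414.9, 302.8, 41.8, 18.0, 89.7, 0.3], [255, 201], 2321)
([657.8, 135.1, 45.6, 5.2, 45.2, 88.4], [488, 350], 565)
([519.3, 130.8, 47.2, 3.8, 31.7, 90.0], [364, 364], 453)
t 31.4 p [0.4163 0.3025 0.1399] jaw yaw -0.99 xdir [-0. -0. -1.] q7 -1.207 gap 0.0425 F [ 0.55 -0.3   0.04]
twist 0.1 rows>= 1 then shift cm [ 9.49 -0.06 -0.01] q7 end approx ± -69.0 -69.0
twist 180.1 rows>= 22 then shift cm [ 9.49  0.07 -0.  ] q7 end approx ± -249.0 111.0
twist -179.9 rows>= 22 then shift cm [ 9.49  0.07 -0.  ] q7 end approx ± -249.0 111.0
```

Emit:
jog_arm(series=[[[3,-0.1,0],-1.2],[[3,0,0],0],[[2,0,0],0],[[1.4,0,0],0],[[0,0,0],0]])

```text
time_s: 31.9
tool_pos: [0.4148, 0.3025, 0.0448]
ee_rot: [0.498, 0.501, -0.5, 0.501]
wrist_force: [-0.3, -0.1, 0.8]
finger_gap: 0.0426
```

Emit:
jog_arm(series=[[[0,0,0],0],[[0,0,0],0],[[0,0,0],0],[[0,0,0],0],[[0,0,0],0]], gripper=0)

```text
time_s: 32.4
tool_pos: [0.4157, 0.303, 0.0469]
ee_rot: [0.5, 0.501, -0.498, 0.501]
wrist_force: [-1.2, -0.7, 7.3]
finger_gap: 0.0169
```

Emit:
jog_arm(series=[[[-1,0,0],0],[[-3,0,0],0],[[-3,0,0],0],[[-3,0,0],0],[[-2,0,0],0]])

```text
time_s: 32.9
tool_pos: [0.4153, 0.3027, 0.1686]
ee_rot: [0.5, 0.501, -0.498, 0.501]
wrist_force: [-0.4, 0.2, -1.2]
finger_gap: 0.0168
```

Emit:
jog_arm(series=[[[0,0,0],-8.5],[[0,0,0],-8.5],[[0,0,0],-8.5],[[0,0,0],-8.5],[[0,0,0],-8.5]])

```text
time_s: 33.4
tool_pos: [0.4152, 0.3024, 0.1668]
ee_rot: [0.282, 0.648, -0.281, 0.649]
wrist_force: [0.1, -1.0, -0.8]
finger_gap: 0.0168
```

Emit:
jog_arm(series=[[[0,0,0],-8.5],[[0,0,0],-8.5],[[0,0,0],-8.5],[[0,0,0],-8.5],[[0,0,0],-8.5]])

```text
time_s: 33.9
tool_pos: [0.4153, 0.3022, 0.1667]
ee_rot: [0.027, 0.706, -0.028, 0.707]
wrist_force: [0.5, -0.3, -1.0]
finger_gap: 0.0167
```

Emit:
jog_arm(series=[[[0,0,0],-6.6],[[0,0,0],0],[[0,0,0],0]])

```text
time_s: 34.2
tool_pos: [0.4153, 0.3024, 0.1662]
ee_rot: [-0.01, 0.707, 0.01, 0.707]
wrist_force: [-0.7, 0.8, -1.3]
finger_gap: 0.0168
```

```bash
python3 go.py 0.557 0.0235 0.16 91.8
```

```text
t 34.2 p [0.4153 0.3024 0.1662] jaw yaw 91.62 xdir [ 0. -0. -1.] q7 0.077 gap 0.0168 F [-0.7   0.76 -1.3 ]
twist -0.2 rows>= 1 then shift cm [  0.63 -28.32  13.29] q7 end approx ± -29.0 38.0
twist 179.8 rows>= 22 then shift cm [  0.62  28.32 -13.29] q7 end approx ± 151.0 -142.0
twist -180.2 rows>= 22 then shift cm [  0.62  28.32 -13.29] q7 end approx ± 151.0 -142.0
```

Emit:
jog_arm(series=[[[0,-2,1],0],[[0,-3,1.4],0],[[0,-3,1.4],0],[[0,-3,1.4],0],[[0,-3,1.4],0]])

```text
time_s: 34.7
tool_pos: [0.4861, 0.1637, 0.1662]
ee_rot: [-0.01, 0.707, 0.01, 0.707]
wrist_force: [1.5, 1.1, -1.0]
finger_gap: 0.0168
```

Emit:
jog_arm(series=[[[0,-3,1.4],0],[[0,-3,1.4],0],[[0,-3,1.4],0],[[0,-3,1.4],0],[[0,-2.3,1.1],0]])

```text
time_s: 35.2
tool_pos: [0.5578, 0.0219, 0.166]
ee_rot: [-0.01, 0.707, 0.009, 0.707]
wrist_force: [0.3, -0.1, -1.6]
finger_gap: 0.0165
```

Emit:
jog_arm(series=[[[1,0,0],0],[[2,0,0],0],[[2,0,0],0],[[0,0,0],0],[[0,0,0],0]])

```text
time_s: 35.7
tool_pos: [0.5568, 0.025, 0.1161]
ee_rot: [-0.011, 0.707, 0.011, 0.707]
wrist_force: [0.1, 0.3, -0.9]
finger_gap: 0.0167
```

```bash
python3 go.py 0.557 0.0235 0.092 91.8
```

```text
t 35.7 p [0.5568 0.025  0.1161] jaw yaw 91.84 xdir [-0.001  0.    -1.   ] q7 0.605 gap 0.0167 F [ 0.15  0.32 -0.88]
twist 0.0 rows>= 1 then shift cm [ 2.41 -0.15  0.02] q7 end approx ± 35.0 35.0
twist 180.0 rows>= 22 then shift cm [ 2.41  0.15 -0.01] q7 end approx ± 215.0 -145.0
twist -180.0 rows>= 22 then shift cm [ 2.41  0.15 -0.01] q7 end approx ± 215.0 -145.0
```

Emit:
jog_arm(series=[[[1.2,-0.2,0],0],[[1,0,0],0],[[0.2,0,0],0],[[0,0,0],0]])

```text
time_s: 36.1
tool_pos: [0.557, 0.0222, 0.0915]
ee_rot: [-0.011, 0.707, 0.011, 0.707]
wrist_force: [-1.3, -0.1, -1.1]
finger_gap: 0.0168
```

Emit:
jog_arm(series=[[[0.1,0,0],0],[[0,0,0],0]])

```text
time_s: 36.3
tool_pos: [0.5573, 0.0223, 0.091]
ee_rot: [-0.011, 0.707, 0.011, 0.707]
wrist_force: [-1.9, -0.0, 0.5]
finger_gap: 0.0166
```

Emit:
jog_arm(series=[[[0.1,0,0],0],[[0,0,0],0]])

```text
time_s: 36.5
tool_pos: [0.5573, 0.0224, 0.0909]
ee_rot: [-0.012, 0.707, 0.011, 0.707]
wrist_force: [-3.9, -1.7, 13.8]
finger_gap: 0.0168
```

Emit:
jog_arm(series=[[[0,0,0],0],[[0,0,0],0],[[0,0,0],0],[[-1,0,0],0],[[-2,0,0],0]], gripper=0.4)

```text
time_s: 37.0
tool_pos: [0.5565, 0.0222, 0.1195]
ee_rot: [-0.011, 0.708, 0.012, 0.706]
wrist_force: [0.4, 0.0, 0.2]
finger_gap: 0.0339
```

Emit:
jog_arm(series=[[[-3,0,0],0],[[-2,0,0],0],[[0,0,0],0],[[0,0,0],0]], gripper=0.5)

```text
time_s: 37.4
tool_pos: [0.5573, 0.0219, 0.1703]
ee_rot: [-0.011, 0.707, 0.011, 0.707]
wrist_force: [-0.8, -0.2, 0.4]
finger_gap: 0.043
```

```bash
python3 wl.py 72 96; echo low; python3 wl.py 30 46; python3 - <<'E'
from meas import *
im,d,P=measure("pics/top2.png"); z=P[...,2]*1000
for r in rect(P,(d>0)&(z>28)&(z<46),80): 
    if r[0][3]<60 and 380<r[0][0]<700: print(r)
E
python3 go.py 0.53 -0.142 0.14 91.5
```

```text
([557.4, 22.7, 85.8, 18.0, 90.2, -88.1], [257, 206], 2639)
([556.6, 74.2, 85.8, 19.1, 88.3, -87.7], [324, 207], 2554)
low
([550.6, 24.0, 38.4, 206.0, 229.9, -88.3], [260, 167], 4217)
([536.1, -179.3, 35.7, 19.5, 89.2, -88.4], [44, 162], 1886)
([592.7, -225.8, 38.0, 11.0, 58.0, -81.4], [10, 219], 672)
([590.9, -27.8, 38.7, 1.6, 54.6, 2.3], [202, 225], 399)
([676.3, 25.7, 38.5, 3.1, 93.8, 1.6], [256, 300], 894)
([765.6, 153.5, 39.5, 5.3, 36.4, 83.5], [363, 362], 152)
t 37.5 p [0.5568 0.022  0.1691] jaw yaw 91.84 xdir [-0.001 -0.    -1.   ] q7 0.699 gap 0.0427 F [0.22 0.27 1.47]
twist 0.3 rows>= 1 then shift cm [  2.91 -16.32  -3.1 ] q7 end approx ± 23.0 57.0
twist 180.3 rows>= 22 then shift cm [ 2.9  16.32  3.11] q7 end approx ± 203.0 -123.0
twist -179.7 rows>= 22 then shift cm [ 2.9  16.32  3.11] q7 end approx ± 203.0 -123.0
```

View pics/top2.png

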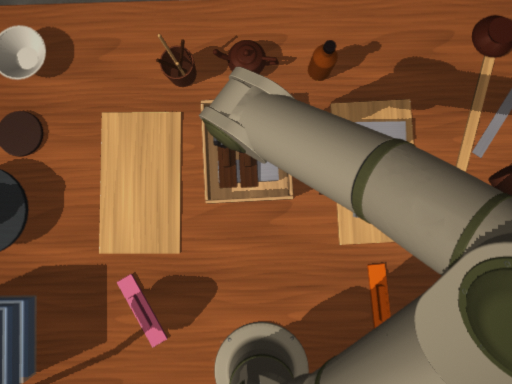

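The top view shows the arm over the gap and floats A and B in the crate at about (228,165) and (250,168). The wrist camera finds float3 at (536,−179) mm, about 37 mm from where I set it down, so it was knocked aside. I'm going to its new position.

Emit:
jog_arm(series=[[[0,-3,-0.4],0],[[0,-4,-0.5],0],[[0,-4,-0.5],0],[[0,-4,-0.5],0],[[0,-3,-0.5],0]])

```text
time_s: 38.05
tool_pos: [0.5382, -0.1611, 0.1687]
ee_rot: [-0.011, 0.708, 0.011, 0.706]
wrist_force: [0.2, 0.3, -0.2]
finger_gap: 0.0428
```

Emit:
jog_arm(series=[[[1,-2,-0.3],0],[[2,0,0],0],[[0,0,0],0],[[0,0,0],0]])

```text
time_s: 38.45
tool_pos: [0.5366, -0.1773, 0.1393]
ee_rot: [-0.011, 0.707, 0.012, 0.707]
wrist_force: [1.1, -0.5, 0.2]
finger_gap: 0.0426
```

```bash
python3 wl.py 28 46;python3 go.py 0.536 -0.179 0.039 91.6
```

```text
([415.2, -246.8, 38.1, 13.7, 52.2, 72.4], [155, 37], 579)
([526.9, -84.8, 37.3, 3.7, 190.4, -88.9], [371, 180], 2008)
([490.4, -33.3, 38.8, 44.3, 90.1, 41.3], [446, 175], 968)
([536.1, -179.5, 35.8, 18.0, 89.9, -88.2], [253, 199], 2231)
([564.8, -300.6, 37.7, 16.7, 152.0, -6.0], [113, 234], 1588)
([591.3, -20.4, 37.2, 21.9, 79.0, 18.2], [422, 272], 890)
([675.1, 64.8, 41.0, 3.2, 70.5, 2.4], [481, 334], 416)
t 38.5 p [ 0.537  -0.1772  0.1399] jaw yaw 91.95 xdir [-0.     0.001 -1.   ] q7 1.008 gap 0.0428 F [-0.72  0.62 -0.1 ]
twist 0.4 rows>= 1 then shift cm [10.09 -0.19 -0.1 ] q7 end approx ± 58.0 58.0
twist 180.4 rows>= 22 then shift cm [10.09  0.17  0.1 ] q7 end approx ± -122.0 238.0
twist -179.6 rows>= 22 then shift cm [10.09  0.17  0.1 ] q7 end approx ± -122.0 238.0
```

Emit:
jog_arm(series=[[[3,-0.2,-0.1],0],[[3,0,0],0],[[2.5,0,0],0],[[1.5,0,0],0],[[0,0,0],0]])

```text
time_s: 39.0
tool_pos: [0.5355, -0.1794, 0.0388]
ee_rot: [-0.012, 0.708, 0.012, 0.706]
wrist_force: [0.2, -0.4, -0.3]
finger_gap: 0.0429
```

Emit:
jog_arm(series=[[[0,0,0],0],[[0,0,0],0],[[0,0,0],0],[[0,0,0],0],[[0,0,0],0]], gripper=0)

```text
time_s: 39.5
tool_pos: [0.5366, -0.18, 0.0412]
ee_rot: [-0.011, 0.706, 0.012, 0.708]
wrist_force: [-0.2, 3.0, 6.7]
finger_gap: 0.0168
```

Emit:
jog_arm(series=[[[-1,0,0],0],[[-3,0,0],0],[[-3,0,0],0],[[-3,0,0],0],[[-2.5,0,0],0]])

```text
time_s: 40.0
tool_pos: [0.5355, -0.1809, 0.1671]
ee_rot: [-0.012, 0.707, 0.011, 0.707]
wrist_force: [0.3, -0.4, -1.2]
finger_gap: 0.0165
```

```bash
python3 go.py 0.559 -0.029 0.16 91.8
```

```text
t 40.0 p [ 0.5355 -0.1809  0.1671] jaw yaw 91.84 xdir [ 0.    -0.001 -1.   ] q7 1.057 gap 0.0165 F [ 0.26 -0.37 -1.18]
twist 0.0 rows>= 1 then shift cm [ 0.7  15.11  2.82] q7 end approx ± 76.0 45.0
twist 180.0 rows>= 22 then shift cm [  0.72 -15.11  -2.82] q7 end approx ± -104.0 225.0
twist -180.0 rows>= 22 then shift cm [  0.72 -15.11  -2.82] q7 end approx ± -104.0 225.0
```

Emit:
jog_arm(series=[[[0,2.1,0.4],0],[[0,3,0.6],0],[[0,3,0.6],0],[[0,3,0.6],0],[[0,3,0.5],0]])

```text
time_s: 40.5
tool_pos: [0.5581, -0.0382, 0.1656]
ee_rot: [-0.011, 0.707, 0.011, 0.707]
wrist_force: [0.2, -0.2, -1.0]
finger_gap: 0.017
```

Emit:
jog_arm(series=[[[0,1,0.1],0],[[2,0,0],0],[[2,0,0],0],[[1,0,0],0],[[0,0,0],0]])

```text
time_s: 41.0
tool_pos: [0.5581, -0.0296, 0.114]
ee_rot: [-0.011, 0.708, 0.011, 0.706]
wrist_force: [0.6, -0.9, -0.4]
finger_gap: 0.0165
```

Emit:
jog_arm(series=[[[0,0,0],0],[[0,0,0],0]])

```text
time_s: 41.2
tool_pos: [0.5593, -0.0289, 0.1157]
ee_rot: [-0.011, 0.707, 0.011, 0.707]
wrist_force: [-0.5, -0.4, -1.4]
finger_gap: 0.0167
```

```bash
python3 go.py 0.559 -0.029 0.092 91.8
```

```text
t 41.2 p [ 0.5593 -0.0289  0.1157] jaw yaw 91.82 xdir [ 0.001 -0.    -1.   ] q7 0.703 gap 0.0167 F [-0.52 -0.4  -1.41]
twist 0.0 rows>= 1 then shift cm [ 2.37 -0.   -0.03] q7 end approx ± 40.0 40.0
twist 180.0 rows>= 22 then shift cm [2.37 0.01 0.02] q7 end approx ± -140.0 220.0
twist -180.0 rows>= 22 then shift cm [2.37 0.01 0.02] q7 end approx ± -140.0 220.0
```

Emit:
jog_arm(series=[[[1.2,0,0],0],[[1,0,0],0],[[0.2,0,0],0],[[0,0,0],0]])

```text
time_s: 41.6
tool_pos: [0.5588, -0.0288, 0.0911]
ee_rot: [-0.012, 0.707, 0.011, 0.707]
wrist_force: [-3.5, -2.8, 11.9]
finger_gap: 0.0168
```

Emit:
jog_arm(series=[[[0.1,0,0],0],[[0,0,0],0]])

```text
time_s: 41.8
tool_pos: [0.5588, -0.0288, 0.091]
ee_rot: [-0.012, 0.707, 0.011, 0.707]
wrist_force: [-6.2, -2.9, 25.6]
finger_gap: 0.0167
```

Emit:
jog_arm(series=[[[0.1,0,0],0],[[0,0,0],0]])

```text
time_s: 42.0
tool_pos: [0.5588, -0.0289, 0.0907]
ee_rot: [-0.012, 0.707, 0.01, 0.707]
wrist_force: [-8.9, -3.9, 35.3]
finger_gap: 0.017
```

Emit:
jog_arm(series=[[[-0.3,0,0],0],[[0,0,0],0]])

```text
time_s: 42.2
tool_pos: [0.5588, -0.0288, 0.0917]
ee_rot: [-0.011, 0.707, 0.011, 0.707]
wrist_force: [0.3, 0.9, -1.0]
finger_gap: 0.0163
```

Emit:
jog_arm(series=[[[0,0,0],0],[[0,0,0],0],[[0,0,0],0],[[-1,0,0],0],[[-2,0,0],0]], gripper=0.4)

```text
time_s: 42.7
tool_pos: [0.5582, -0.0287, 0.1215]
ee_rot: [-0.011, 0.708, 0.012, 0.706]
wrist_force: [0.7, 0.2, -0.0]
finger_gap: 0.0344
```

Emit:
jog_arm(series=[[[-3,0,0],0],[[-2,0,0],0],[[-2,0,0],0],[[-2,0,0],0],[[0,0,0],0]])

```text
time_s: 43.2
tool_pos: [0.5599, -0.0283, 0.2147]
ee_rot: [-0.011, 0.706, 0.011, 0.708]
wrist_force: [-0.2, -0.2, -0.3]
finger_gap: 0.0343
```

```bash
python3 wl.py 72 96 pics/w9.png; python3 go.py 0.45 -0.4 0.22 91
```

```text
([558.4, -28.6, 85.9, 17.9, 89.8, -88.4], [256, 187], 1878)
([557.0, 21.9, 85.8, 18.6, 89.4, -88.3], [311, 188], 2035)
([557.7, 74.0, 85.7, 18.3, 89.5, -87.4], [366, 190], 2165)
t 43.2 p [ 0.5593 -0.0287  0.2132] jaw yaw 91.82 xdir [ 0.002 -0.    -1.   ] q7 0.856 gap 0.034 F [ 0.55  0.33 -0.16]
twist 0.8 rows>= 1 then shift cm [ -0.69 -36.93 -11.58] q7 end approx ± 11.0 87.0
twist 180.8 rows>= 22 then shift cm [-0.66 36.93 11.58] q7 end approx ± 191.0 -93.0
twist -179.2 rows>= 22 then shift cm [-0.66 36.93 11.58] q7 end approx ± 191.0 -93.0
```

View pics/w9.png

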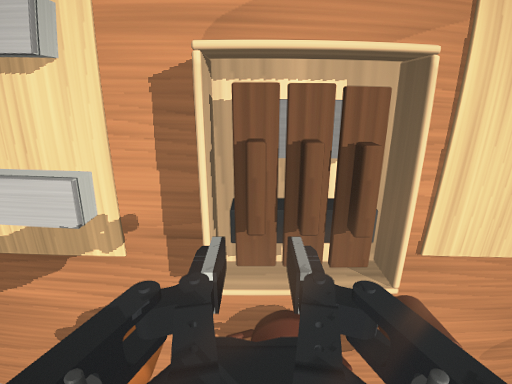

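The wrist view shows all three floats lying side by side, ridge up, at columns about 256, 311 and 366. Their ridge tops are at 86 mm, so their undersides are at 50 mm, and the tin and stone are visible beneath. I'll move the arm aside for a last top check.

Emit:
jog_arm(series=[[[-2,3,0],0],[[0,4,-0.5],0],[[0,4.5,-1],0],[[0,4.5,-1],0],[[0,4.5,-1],0]])

```text
time_s: 43.75
tool_pos: [0.5163, 0.1762, 0.231]
ee_rot: [-0.011, 0.707, 0.011, 0.707]
wrist_force: [-0.1, -0.8, -0.2]
finger_gap: 0.034
```

Emit:
jog_arm(series=[[[0,4.5,-1],0],[[0,4.5,-1],0],[[0,4.5,-1],0],[[0,4,-1],0],[[0,3,0],0]])

```text
time_s: 44.25
tool_pos: [0.4683, 0.3813, 0.2312]
ee_rot: [-0.013, 0.707, 0.013, 0.706]
wrist_force: [0.5, -0.1, 0.4]
finger_gap: 0.0345
```

Emit:
jog_arm(series=[[[0,0,0],0],[[0,0,0],0],[[0,0,0],0]])

```text
time_s: 44.55
tool_pos: [0.471, 0.3771, 0.231]
ee_rot: [-0.012, 0.707, 0.01, 0.707]
wrist_force: [0.1, -0.2, -0.1]
finger_gap: 0.0339
```

```bash
python3 go.py; python3 - <<'E'
from meas import *
im,d,P=measure("pics/top3.png"); z=P[...,2]*1000
for r in rect(P,(d>0)&(((z>44)&(z<56))|((z>83)&(z<92))),80): 
    if r[0][3]<60 and 380<r[0][0]<700 and -480<r[0][1]<150: print(r)
E
```

```text
t 44.5 p [0.471  0.3771 0.231 ] jaw yaw 91.79 xdir [-0.001 -0.002 -1.   ] q7 0.209 gap 0.0339 F [ 0.13 -0.23 -0.1 ]
([593.9, -300.4, 50.1, 57.1, 152.4, -0.4], [376, 133], 1361)
([576.5, -27.4, 87.8, 17.9, 56.7, -88.2], [268, 140], 157)
([408.3, -320.7, 49.9, 56.6, 151.8, -2.9], [387, 207], 1401)
```

View pics/top3.png

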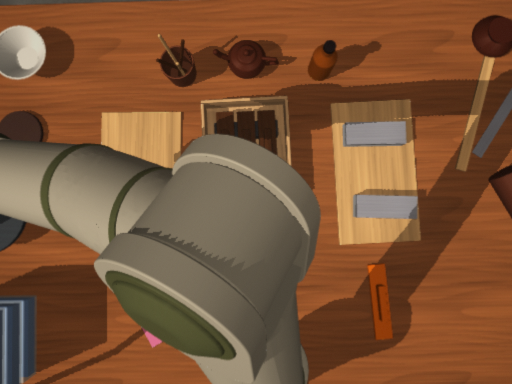

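The two empty tins are undisturbed at (376,133) and (387,207), the bystanders at the top of the image are in place, and the floats are in the crate. I'm handing in.

```bash
python3 -c "
from plant import ctrl
print(ctrl.close_job())"
```

```text
the job is handed in; nothing more can be done
None
```

I packed the crate and handed the job in at about 45 s of the 210 s. The hand-in gives no verdict.

**What I did:**
- I took float3 out of the crate and set it on the bench to the right of the crate.
- I lifted the middle tin first. It read about 8 N, so it was the loaded one, and I set it gently on the crate floor.
- Only one stone was out. I set it on the floor beside the tin.
- I laid both tool-board floats and float3 across the tin and stone, ridge up.
- Float3 had been knocked about 37 mm aside while it waited on the bench. I found it again with the wrist camera before picking it up.

**Last checks:**
- **Tin and stone:** both were flat on the floor, with their tops at 50 mm, measured before the floats went on.
- **Floats:** the wrist camera put all three ridge tops at 86 mm, so their undersides are at about 50 mm, with gaps of about 7 mm between the plates.
- **Empty tins:** both are within 1 mm of where they started on their board. I never lifted them, so I take them as empty from the middle one's weight.
- **Bystanders:** in the final top picture the teapot, spray bottle and tool pot look unmoved. I did not measure them.
- **Limit of the final view:** the arm hid part of the crate, so the top camera saw only part of one ridge, at 88 mm. That camera reads about 2 mm high, so this agrees with the wrist view.

No check failed.

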